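# Hang the sealing plier on its hook

### The arm

A 6-joint arm with a two-finger parallel gripper is mounted at the origin on the work surface. World frame = base frame: x ahead of the robot, y to its left, z up, the work surface at z = 0. Lengths are in mm, angles in rad, forces in N, time in s.
With the tool pointing down it reaches from about 400 to 925 mm from the base axis. Payload 12.5 kg.
Tool frame: the origin (TCP) lies at the very end of the fingers, on their centre line; the grasp point (between the pads) lies 19 mm behind it (env.grip_point_offset is the distance from the TCP to the grasp point, in mm); z points along the fingers, y is the direction in which the jaws open and shut (so a half turn about z gives the same grasp; the last joint's range is limited). The gripper opens to 95 mm and grips with 3 to 60 N. Pads are 20 mm wide; open, the fingers measure 119 mm over their backs; the gripper's body (75 mm by 180 mm) begins 59 mm behind the grasp point.
Start: joints at [1.082, 0.491, 1.559, -0, 1.092, -0.106], TCP at [233.435, 579.789, 214.661] pointing down, gripper open.
Joint ranges: [-3.1, 3.1], [-0.84, 2.19], [0.05, 2.79], [-1.13, 4.28], [0.06, 2.93], [-2.69, 2.69]. Speed limits (rad/s): [2.22, 2.22, 2.79, 3.14, 3.14, 3.14].

### API

Orientations are given as [roll, pitch, yaw] about the fixed x, y, z axes, in that order (R = Rz(yaw) Ry(pitch) Rx(roll)).
In Python, from cell import env gives the robot as it stands.
- The arm moves only by the tool drive_tool, never from a script. Its argument "commands" is a list of rows, each an object of numbers: "dx", "dy", "dz": the shift along the world's x, y, z in mm; "yaw": the turn about the world's z in degrees. In form: [{"dx": .., "dy": .., "dz": .., "yaw": ..}, ...]. A call has 1 to 5 rows; each row shifts and turns the commanded pose from where the row before left it; what a row does not reach is not made up. A row lasts 1/12 s, in which the tool goes at most 41.7 mm and 7.16 degrees, less where a joint would pass 70% of its speed; a pose out of reach is approached as far as the arm can. A call with a gripper value outside its range is refused whole. "grip" is the opening, from 0 (shut) to 1 (fully open), set as the call begins (left out, the last holds). The fingers move at their own pace and stop on an object; the grip force is fixed at half the most. Time passes only in rows, so rows that do not move let the fingers close. It gives the time, the measured TCP pose, the force and the opening at its end, in the units of the state.
- env.state(): the state, without advancing time (a new reading comes with each control period).
- env.read_camera(name): name is "scene" or "top" or "wrist"; returns the picture (420x560x3 uint8, red, green, blue); there is no depth.
- env.calibration(name): a dict with "intrinsics" (3x3 intrinsics, pixels), "dist_coeffs" ([k1, k2, p1, p2, k3] as OpenCV has them; the pictures are not rectified), "rvec" (rotation vector, rad) and "tvec" (3), from world to camera coordinates, as OpenCV has them. Camera axes: x right, y down, z forward; pixel columns grow to the right and rows downward; lengths in mm; the calibration is good to about 2 mm. A picture is of the moment at which its call begins: read the wrist's pose just before it. calibration takes no time and is no camera call; for the wrist camera it gives the pose at the moment of the call.
- env.job_done(): hands the job in, once; it reports no verdict.
Trained networks look in the newest picture that a camera, given by its name, has taken for a name from the list of things; names that differ only in an ending like _2 or _b are one class to them, and where a whole thing is asked for, a point or a joint stands for the part that bears it (a point fixed in the world has none). Each returns a list of dicts, best first, with "conf" (0 to 1); they miss things now and then, are a little off and sometimes report something else, mostly with a low value. They report only what shows in the picture. A call takes as long as a camera call. They do not tell look-alikes from the thing itself.
- env.trace(query, camera): "pixels" (420x560 bool, what is visible of it) and "pixel" ([column, row] in pixels, amid what is visible of it).
- env.place_of(query, camera): "pixel" ([column, row] in pixels: a listed point, or the origin of a listed thing).
The state is a dict: "t": time; "joints": joint angles; "qvel": joint speeds; "tau": joint torques, N m; "eef_pos": TCP position; "tcp_rot": TCP orientation; "ft_force": force on the tool from outside, world axes, zero at the start; "moment": the same for the moment, N m; "opening": opening from 0.0 (shut) to 1.0 (fully open).
Only numpy, scipy, OpenCV 4.12 (cv2) and the standard library are available. Lean on these libraries where they do the work, as an engineer would, in place of code of your own. Each camera call takes 0.05 s, during which the arm holds its last target.

### The job

The steel sealing plier has been pushed jaws first under the grey meter riser with only its handle ends and eye sticking out. Draw it right out from under the riser, lay it flat on the desk and let go of it, then take it again by its body so that the eye is left clear and hang it by the eye on the empty hook of the brass rail, where it must hang straight down and come to rest. Do not drop it, do not knock the two tools that hang on the other hooks, and leave the bushing and the fuse carrier standing where they are.

Things in the scene. Friction and masses are not known exactly. Their poses are not given: they have to be found in the camera images.
- plier: the steel sealing plier to hang: rigid (its stiff rivet does not open), about 0.32 kg, 187 mm long. Origin at the rivet, on its underside as it lies flat; +x from jaws to eye, +z out of its flat face. Jaws x -52 to -14, 38 mm wide, 16 thick. Two spread handles, round bars of 10 mm centred 8 mm up: one ends at x 87, y -21; the other, on the +y side, is longer and ends in the eye
- plier_grip (a point): middle of the plier's body block at the rivet (plier frame 4, 0, 8 mm), the best place to grip and within 7 mm of the centre of mass: 36 mm long (x), 32 mm wide (y) between parallel flat sides, 16 mm thick
- plier_eye (a point): centre of the plier's eye (plier frame 115, 16, 8 mm), a flat ring, 40 mm outside and 26 mm inside diameter, 8 mm thick. Axes as the plier's, so the hole runs along z. At the start the plier lies flat under the riser with 60 to 80 mm sticking out in front, eye outwards
- plier_head (a point): tip of the plier's jaws, 52 mm from the rivet (plier frame -52, 0, 8 mm)
- riser: the meter riser, a fixed grey sheet-steel shelf 140 mm deep (x), 240 wide (y), 56 high, under which the plier lies; 46 mm clear height at its front lip, 4 mm side walls, open at front (-x) and back. Origin on the desk under its centre; front edge at x -70. Fixed on top: a meter (48 mm high, from 22 mm behind the front edge) and a stubby screwdriver
- rail: the brass hook rail, fixed: a flat bar 300 mm long (y), 24 high, its middle 270 mm above the desk, on two posts at y -138 and 138 mm with knobs up to 298 mm; a thin stretcher bar joins the posts 150 mm up, about flush with the bar's front. Origin on the desk under the bar; its three hooks, 80 mm apart, stick out to -x
- free_hook: the empty hook for the plier, at any of the three places on the rail. Fixed brass bar of 8 mm diameter: from its origin on the bar's front face it runs 40 mm level along -x, then 25 mm on, bent up at 50 degrees, to a ball end of 11 mm diameter centred at x -56, z +19 mm. Axes as the rail's, z up
- spanner_hook: a hook of the same shape on which a spanner hangs, down to 151 mm below the hook and 30 mm wide, 30 mm out from the bar
- key_hook: a hook of the same shape on which a terminal key hangs (rod with a ring above and a socket below), down to 150 mm below the hook and 34 mm wide, 30 mm out from the bar
- spanner (a joint): sideways swing of the hanging spanner about its hook, 0 = hanging straight (rad)
- terminal_key (a joint): sideways swing of the hanging terminal key about its hook, 0 = hanging straight (rad)
- bushing: ribbed brown-glazed ceramic bushing standing on the desk in front of the riser, loose, 66 mm diameter, 87 mm high. Origin under its centre
- fuse_carrier: black bakelite fuse carrier lying on the desk in front of the riser, loose, 114 mm long (x) with its brass blades, 38 mm wide (y), 42 mm high. Origin under its centre
Things that resemble listed ones, but are neither listed nor needed, are in the scene too. There is more than one size of the plier; the job needs the largest.

How it is judged:
By the outcome, as a careful person would: the job done as asked, in the order asked, and still so for the second after the job is handed in, with the robot touching nothing.
It also fails if it takes over 72 s, if anything falls off the work surface, if the arm or the gripper's body presses on something with over 40 N, if the wrist force passes 120 N, or if a joint passes its speed limit or range.

## Working session

There is one attempt and no reset: what is moved stays moved. The work goes in short steps, Python scripts to look and compute and a tool call to move; the robot and the scene stay as the last step left them, time stands still between calls to the robot, and variables do not carry over. Pictures are saved under pics/ and viewed, and the job is handed in when it is done.

Besides the shell and the picture viewer there is one more tool, called after "Emit:" in YAML: its name, and indented under it one key for each argument. drive_tool: Moves the arm, as the interface text tells. Its arguments: {"type":"object","properties":{"commands":{"type":"array"},"grip":{"type":"number"}},"required":["commands"]}

```bash
mkdir -p pics; ls; cat > h.py <<'E'
import numpy as np, cv2
from cell import env
def cal(n):
    c=env.calibration(n); K=np.array(c['intrinsics'],float); D=np.array(c['dist_coeffs'],float)
    R,_=cv2.Rodrigues(np.array(c['rvec'],float)); t=np.array(c['tvec'],float).ravel(); return K,D,R,t
def ray(n,px,C=None):
    K,D,R,t=C or cal(n)
    u=cv2.undistortPoints(np.array(px,float).reshape(-1,1,2),K,D).reshape(-1,2)
    d=np.c_[u,np.ones(len(u))]@R; return -R.T@t,d
def onz(n,px,z,C=None):
    o,d=ray(n,px,C); return o+d*((z-o[2])/d[:,2])[:,None]
def proj(n,P,C=None):
    K,D,R,t=C or cal(n)
    return cv2.projectPoints(np.array(P,float).reshape(-1,3),cv2.Rodrigues(R)[0],t,K,D)[0].reshape(-1,2)
def save(n,f,crop=None,s=1):
    im=env.read_camera(n)[:,:,::-1]
    cv2.imwrite('pics/raw_'+f+'.png',im)
    if crop: im=im[crop[1]:crop[3],crop[0]:crop[2]]
    cv2.imwrite('pics/'+f+'.png',cv2.resize(im,None,fx=s,fy=s,interpolation=cv2.INTER_CUBIC)); return im
E
python3 - <<'E'
from h import *
s=env.state(); print(s)
for n in ['scene','top','wrist']:
    save(n,n+'0'); K,D,R,t=cal(n); print(n,K.round(1).tolist(),(-R.T@t).round(1),R[2].round(3))
E
```

```text
pics
{'t': 0.0, 'joints': array([ 1.08241798e+00,  4.91549833e-01,  1.55947002e+00,  3.25663093e-05,
        1.09171545e+00, -1.05609960e-01]), 'qvel': array([ 2.35676363e-04, -2.63335725e-04, -1.35806171e-03,  8.52548825e-05,
        1.89490341e-04, -5.86145322e-04]), 'tau': array([ 3.25060813e-03, -6.12634635e+01, -2.58185470e+01,  6.94173365e-02,
        4.81166714e-02, -1.16155375e-04]), 'eef_pos': array([233.2869495 , 579.55157678, 214.06071349]), 'tcp_rot': array([-3.14045941e+00, -1.49173177e-04,  2.75880916e+00]), 'ft_force': array([0.72147891, 0.20691971, 0.45651373]), 'moment': array([-0.00956439,  0.04117766, -0.02901933]), 'opening': 1.0007988956737688}
scene [[493.4, 0.0, 274.3], [0.0, 493.4, 211.9], [0.0, 0.0, 1.0]] [1067.  -772.2  764.8] [-0.434  0.715 -0.547]
top [[494.8, 0.0, 279.5], [0.0, 494.8, 206.8], [0.0, 0.0, 1.0]] [ 464.1   30.3 1248.8] [ 0.125 -0.022 -0.992]
wrist [[364.3, 0.0, 277.0], [0.0, 364.3, 205.8], [0.0, 0.0, 1.0]] [170.4 605.5 383.8] [ 0.221 -0.09  -0.971]
```

View pics/scene0.png

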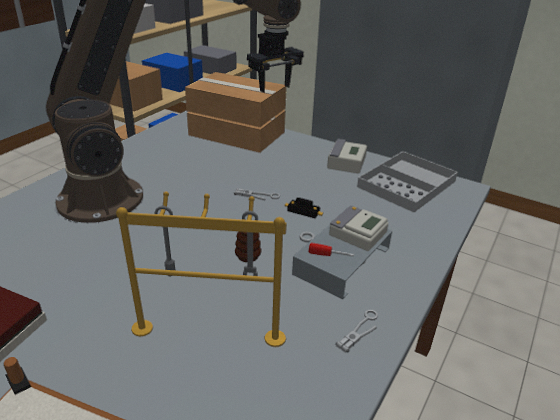

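View pics/top0.png

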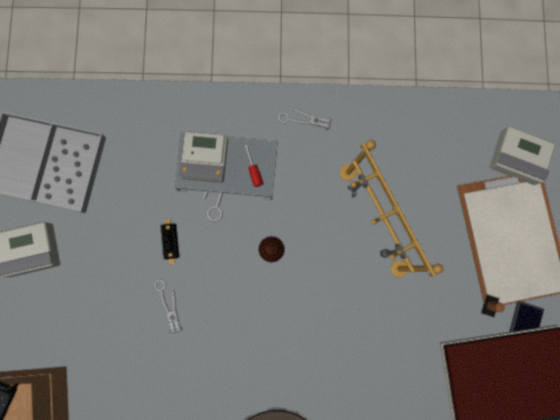

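View pics/wrist0.png

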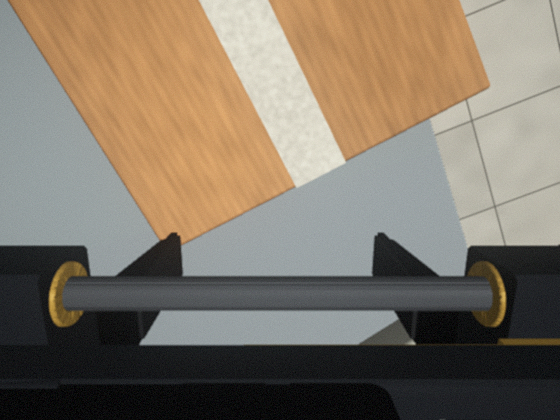

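```bash
cat > m.py <<'E'
from h import *
import sys
env.read_camera('top');env.read_camera('scene')
Z=dict(plier=0,plier_eye=8,plier_head=8,plier_grip=8,riser=0,rail=0,free_hook=270,spanner_hook=270,key_hook=270,bushing=0,fuse_carrier=0)
for q in (sys.argv[1:] or Z):
    T={}
    for n in ['top','scene']:
        for d in env.place_of(q,n)[:3]:
            T.setdefault(n,[]).append(d['pixel']); print(q,n,np.round(d['pixel'],1),round(d['conf'],2),onz(n,d['pixel'],Z[q])[0].round(1))
    if len(T)==2:
        (o1,d1),(o2,d2)=ray('top',T['top'][0]),ray('scene',T['scene'][0])
        s=np.linalg.lstsq(np.c_[d1[0],-d2[0]],o2-o1,rcond=None)[0]
        a,b=o1+s[0]*d1[0],o2+s[1]*d2[0]; print('   tri',((a+b)/2).round(1),'gap',np.linalg.norm(a-b).round(1))
E
python3 m.py; python3 - <<'E'
from h import *
im=cv2.imread('pics/top0.png'); cv2.imwrite('pics/c1.png',cv2.resize(im[100:340,130:350],None,fx=2.5,fy=2.5,interpolation=2))
im=cv2.imread('pics/scene0.png'); cv2.imwrite('pics/c2.png',cv2.resize(im[140:360,110:390],None,fx=2.7,fy=2.7,interpolation=2))
E
```

```text
plier top [173.3 317.7] 0.87 [340.5 260.7   0. ]
plier top [312.7 122.4] 0.73 [844.3 -81.1   0. ]
plier scene [351.6 339.5] 0.82 [845.  -87.7   0. ]
plier scene [243.2 196.8] 0.47 [340.2 244.5   0. ]
   tri [ 471.   424.8 -620.6] gap 396.2
plier_eye top [282.2 117.5] 0.82 [853.2  -1.2   8. ]
plier_eye top [215.4 211.6] 0.79 [605.1 163.7   8. ]
plier_eye top [163.8 282. ] 0.69 [427.7 285.9   8. ]
plier_eye scene [305.8 236.3] 0.67 [596.4 164.5   8. ]
plier_eye scene [277. 193.] 0.66 [418.3 308.3   8. ]
plier_eye scene [371.3 311.8] 0.6 [849.8   0.9   8. ]
   tri [748.6 -26.4 198.9] gap 104.8
plier_head top [177.2 332.8] 0.96 [305.1 248.3   8. ]
plier_head top [331.5 123.1] 0.71 [ 841.1 -129.3    8. ]
plier_head scene [339.8 347.4] 0.78 [ 836.3 -126.7    8. ]
plier_head scene [235.8 190.2] 0.71 [307.7 252.3   8. ]
   tri [ 421.1  418.2 -675.9] gap 418.0
plier_grip top [175.3 315.4] 0.8 [346.9 254.5   8. ]
plier_grip top [314.9 119.4] 0.54 [850.  -86.1   8. ]
plier_grip scene [351.4 338.5] 0.92 [845.8 -92.6   8. ]
plier_grip scene [246.7 195.6] 0.51 [352.4 245.2   8. ]
   tri [ 476.6  4
[... 391 characters left out ...]
6 -238.9  269.2] gap 76.0
spanner_hook top [378.1 174. ] 0.5 [ 657.5 -190.3  270. ]
spanner_hook top [169.8 243.8] 0.24 [510.  223.3 270. ]
spanner_hook scene [249.8 223.7] 0.59 [ 658.7 -182.1  270. ]
   tri [ 659.2 -187.9  273.3] gap 5.8
key_hook scene [159.  219.1] 0.65 [ 516.8 -261.   270. ]
key_hook scene [247.4 253.9] 0.64 [ 704.3 -255.2  270. ]
bushing top [271.7 250.7] 0.88 [509.4  20.3   0. ]
bushing scene [251.7 259.8] 0.57 [528.6  13.4   0. ]
   tri [514.6  23.6 -13.3] gap 11.6
fuse_carrier top [170.6 242.3] 0.84 [526.4 274.6   0. ]
fuse_carrier top [394.3 208.1] 0.26 [ 622.8 -292.     0. ]
fuse_carrier scene [302.5 211.2] 0.93 [524.4 275.5   0. ]
   tri [525.9 274.    1.4] gap 1.2
```

View pics/c1.png

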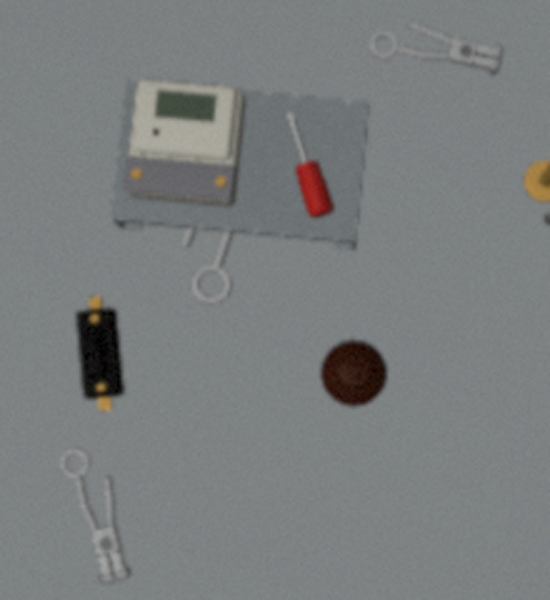

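View pics/c2.png

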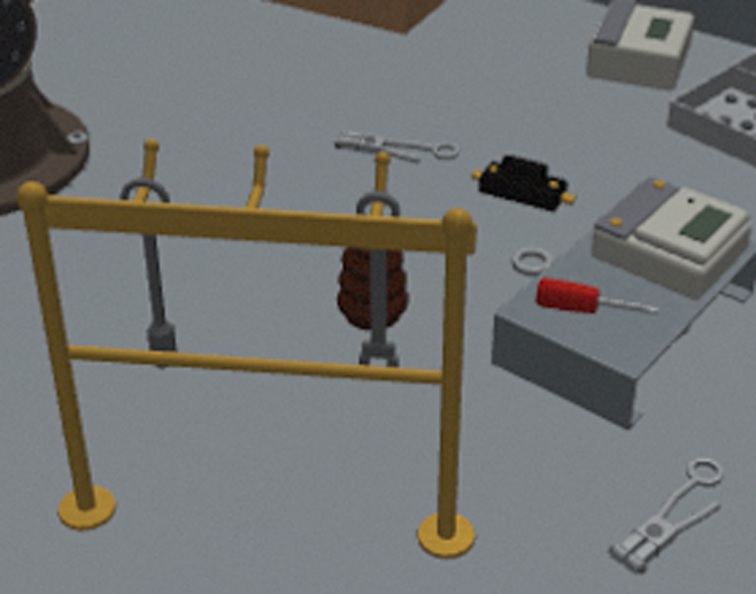

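Three pliers show in the top picture: (173,317) on the desk, (313,121) behind the riser, and the one whose eye sticks out at (214,213). The last is the only one under the riser, and its ring is the largest, as the crop shows. The middle hook, at about (397,212) top and (205,205) scene, is the empty one. I'll hover above the eye.

Emit:
drive_tool:
  commands:
    - {"dx":24,"dy":-27}
    - {"dx":24,"dy":-27}
    - {"dx":24,"dy":-27}
    - {"dx":24,"dy":-27}
    - {"dx":24,"dy":-27}
  grip: 0.75

```text
invalid input
```

Emit:
drive_tool:
  commands:
    - {"dx":24,"dy":-27}
    - {"dx":24,"dy":-27}
    - {"dx":24,"dy":-27}
    - {"dx":24,"dy":-27}
    - {"dx":24,"dy":-27}

```text
invalid input
```

Emit:
drive_tool:
  commands:
    - {"dx":24,"dy":-27}
    - {"dx":24,"dy":-27}
    - {"dx":24,"dy":-27}
    - {"dx":24,"dy":-27,"dz":-15}
    - {"dx":21,"dy":-34,"dz":-25,"yaw":2}

```text
invalid input
```

Emit:
drive_tool:
  commands:
    - {"dx":0}
    - {"dx":0}

```text
invalid input
```

```bash
python3 - <<'E'
from h import *
s=env.state(); print(s['t'],s['eef_pos'],s['tcp_rot'],s['joints'])
C=cal('wrist'); save('wrist','w1')
for q in ['plier_eye','plier','fuse_carrier','bushing','riser']:
    for d in env.place_of(q,'wrist')[:2]: print(q,d['pixel'],d['conf'],onz('wrist',d['pixel'],8 if 'eye' in q else 0,C))
np.save('C1.npy',np.array(C,dtype=object),allow_pickle=True)
E
```

```text
1.35 [233.43638833 579.80639098 214.6750432 ] [3.14144024e+00 5.32665322e-07 2.75880936e+00] [ 1.08240386e+00  4.90887543e-01  1.55888157e+00  1.75076603e-05
  1.09167192e+00 -1.05617244e-01]
```

View pics/w1.png

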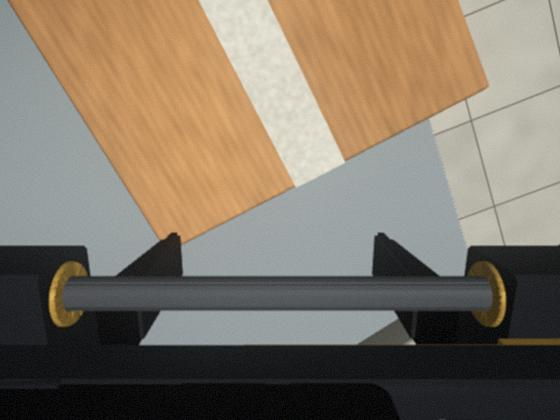

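The wrist picture still shows the box, because the arm did not move. The calls were refused, most likely because each row needs all four keys.

Emit:
drive_tool:
  commands:
    - {"dx":24,"dy":-27,"dz":0,"yaw":0}
    - {"dx":24,"dy":-27,"dz":0,"yaw":0}
    - {"dx":24,"dy":-27,"dz":0,"yaw":0}
    - {"dx":24,"dy":-27,"dz":0,"yaw":0}
    - {"dx":24,"dy":-27,"dz":0,"yaw":0}
  grip: 0.75

```text
t: 2.07
eef_pos: [354.2, 443.5, 214.8]
tcp_rot: [3.141, 0.0, 2.759]
ft_force: [0.9, 0.2, 0.6]
opening: 0.76
```

Emit:
drive_tool:
  commands:
    - {"dx":24,"dy":-27,"dz":0,"yaw":0}
    - {"dx":24,"dy":-27,"dz":0,"yaw":0}
    - {"dx":24,"dy":-27,"dz":0,"yaw":0}
    - {"dx":24,"dy":-27,"dz":0,"yaw":0}
    - {"dx":24,"dy":-27,"dz":0,"yaw":0}

```text
t: 2.48
eef_pos: [474.4, 308.3, 214.8]
tcp_rot: [3.141, 0.0, 2.759]
ft_force: [0.2, 1.2, -0.2]
opening: 0.753
```

Emit:
drive_tool:
  commands:
    - {"dx":24,"dy":-27,"dz":0,"yaw":0}
    - {"dx":24,"dy":-27,"dz":0,"yaw":0}
    - {"dx":24,"dy":-27,"dz":0,"yaw":0}
    - {"dx":24,"dy":-27,"dz":-15,"yaw":0}
    - {"dx":21,"dy":-34,"dz":-25,"yaw":2}

```text
t: 2.9
eef_pos: [590.4, 170.6, 178.9]
tcp_rot: [3.139, 0.004, 2.793]
ft_force: [1.0, 0.8, -0.4]
opening: 0.752
```

Emit:
drive_tool:
  commands:
    - {"dx":0,"dy":0,"dz":0,"yaw":0}
    - {"dx":0,"dy":0,"dz":0,"yaw":0}

```text
t: 3.07
eef_pos: [588.3, 170.1, 176.2]
tcp_rot: [-3.141, -0.002, 2.791]
ft_force: [-0.3, 0.7, 0.8]
opening: 0.751
```

```bash
python3 - <<'E'
from h import *
s=env.state(); print(s['t'],s['eef_pos'],s['tcp_rot'],s['joints'])
C=cal('wrist'); save('wrist','w1')
for q in ['plier_eye','plier','fuse_carrier','bushing','riser']:
    for d in env.place_of(q,'wrist')[:2]: print(q,d['pixel'],d['conf'],onz('wrist',d['pixel'],8 if 'eye' in q else 0,C))
E
```

```text
3.0667 [588.26037911 170.071139   176.22771524] [-3.14050656e+00 -2.08293476e-03  2.79075303e+00] [ 1.73562357e-01  5.13154227e-01  1.63308425e+00  1.22307996e-04
  9.97701022e-01 -1.04646192e+00]
plier_eye [278.7, 201.1] 0.96 [[598.31792787 168.38320354   8.        ]]
fuse_carrier [361.5, 89.2] 0.82 [[528.08155055 273.98626707   0.        ]]
bushing [101.5, 167.0] 0.96 [[510.62361164  20.56598813   0.        ]]
riser [289.9, 311.0] 0.66 [[715.48416666 138.17236995   0.        ]]
```

View pics/w1.png

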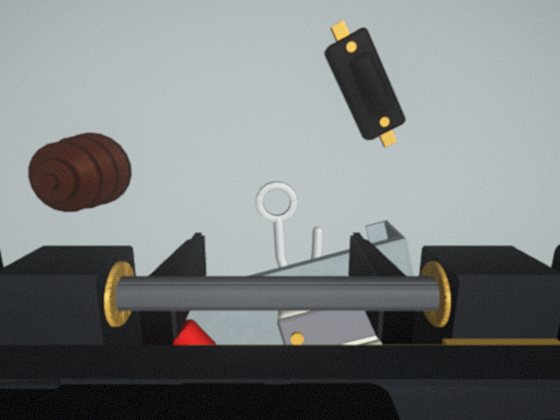

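```bash
python3 - <<'E'
from h import *
C=cal('wrist'); env.read_camera('wrist')
for n in ['wrist','top']:
    for d in env.trace('plier_eye',n)[:3]:
        m=d['pixels']; ys,xs=np.nonzero(m); print(n,d['conf'],d['pixel'],xs.min(),xs.max(),ys.min(),ys.max())
P=onz('wrist',[[277,201],[317.5,229],[255.5,201],[298.5,201]],8,C);print(P.round(1))
v=P[0]-P[1]; print('len',np.linalg.norm(v),'yaw',np.degrees(np.arctan2(v[1],v[0])-np.arctan2(37,28))%360)
P=onz('top',[[214.4,213.6],[204.4,198.4]],8);print(P.round(1)); v=P[0]-P[1]; print('len',np.linalg.norm(v),'yaw',np.degrees(np.arctan2(v[1],v[0])-np.arctan2(37,28))%360)
E
python3 - <<'E'
import cv2
im=cv2.imread('pics/raw_w1.png');cv2.imwrite('pics/w1c.png',cv2.resize(im[165:285,200:400],None,fx=4,fy=4,interpolation=2))
im=cv2.imread('pics/raw_top0.png');cv2.imwrite('pics/t0c.png',cv2.resize(im[170:230,180:260],None,fx=8,fy=8,interpolation=2))
E
```

```text
wrist 0.56 [278.9, 218.4] 253 318 182 265
top 0.87 [308.2, 120.2] 278 330 110 128
top 0.74 [216.0, 208.7] 202 222 191 220
top 0.62 [171.8, 311.6] 154 181 278 333
[[598.2 169.6   8. ]
 [638.1 197.2   8. ]
 [591.2 150.2   8. ]
 [605.2 189.    8. ]]
len 48.50535249328812 yaw 161.86648379069698
[[600.  166.1   8. ]
 [638.1 192.5   8. ]]
len 46.41669489310237 yaw 161.77851029652254
```

View pics/w1c.png

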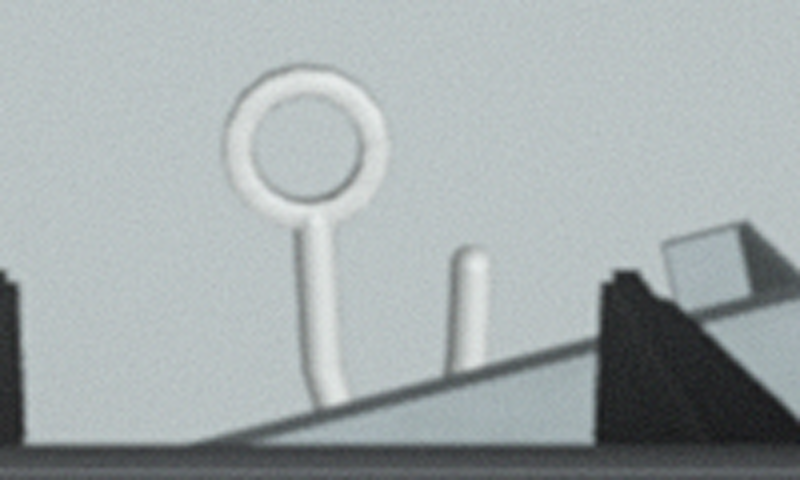

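View pics/t0c.png

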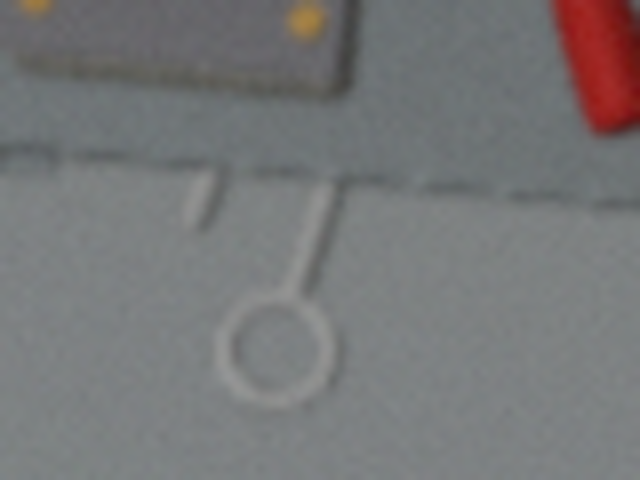

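The crops show the eye ring centred at wrist (276.5,201.5) and top (214.5,213.7). Both put it at about (599,168), with plier yaw about 162°. I'll move over it and part of the way down.

Emit:
drive_tool:
  commands:
    - {"dx":10,"dy":-2,"dz":-20,"yaw":2}
    - {"dx":0,"dy":0,"dz":-30,"yaw":0}
    - {"dx":0,"dy":0,"dz":-30,"yaw":0}
    - {"dx":0,"dy":0,"dz":-20,"yaw":0}
    - {"dx":0,"dy":0,"dz":0,"yaw":0}

```text
t: 3.93
eef_pos: [596.1, 169.6, 73.8]
tcp_rot: [-3.139, -0.005, 2.829]
ft_force: [-0.1, 0.2, -0.7]
opening: 0.752
```

Emit:
drive_tool:
  commands:
    - {"dx":0,"dy":0,"dz":0,"yaw":0}

```text
t: 4.02
eef_pos: [597.8, 169.9, 77.4]
tcp_rot: [-3.141, -0.001, 2.829]
ft_force: [1.0, 0.3, -0.3]
opening: 0.748
```

```bash
python3 - <<'E'
from h import *
s=env.state(); print(s['t'],s['eef_pos'],s['tcp_rot'],s['joints'])
C=cal('wrist'); save('wrist','w2')
for q in ['plier_eye']:
    for d in env.place_of(q,'wrist')[:2]: print(q,d['pixel'],d['conf'],onz('wrist',d['pixel'],8 if 'eye' in q else 0,C))
E
```

```text
4.0167 [597.8190965  169.91476236  77.35948229] [-3.14106481e+00 -1.18848395e-03  2.82885153e+00] [ 1.70650271e-01  6.44670153e-01  1.69405108e+00  1.18045867e-04
  8.04169074e-01 -1.08748719e+00]
plier_eye [273.5, 219.8] 0.89 [[597.60032598 167.90016824   8.        ]]
```

View pics/w2.png

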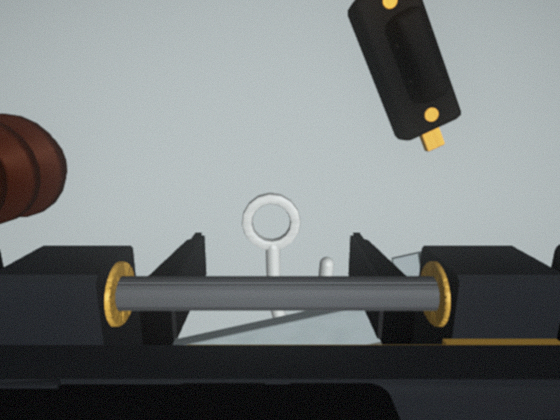

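The ring is at (271,220), about centred between the fingers whose midline is at column 277. I'll descend to about 3 mm and close.

Emit:
drive_tool:
  commands:
    - {"dx":0,"dy":-2,"dz":-30,"yaw":0}
    - {"dx":0,"dy":0,"dz":-24,"yaw":0}
    - {"dx":0,"dy":0,"dz":-12,"yaw":0}
    - {"dx":0,"dy":0,"dz":-6,"yaw":0}
    - {"dx":0,"dy":0,"dz":0,"yaw":0}

```text
t: 4.53
eef_pos: [598.1, 167.8, 5.6]
tcp_rot: [-3.142, -0.0, 2.829]
ft_force: [0.5, -0.3, 0.5]
opening: 0.753
```

Emit:
drive_tool:
  commands:
    - {"dx":0,"dy":0,"dz":-1,"yaw":0}
    - {"dx":0,"dy":0,"dz":0,"yaw":0}

```text
t: 4.7
eef_pos: [598.7, 167.9, 5.8]
tcp_rot: [3.141, 0.002, 2.829]
ft_force: [-0.1, -0.5, 0.3]
opening: 0.75
```

Emit:
drive_tool:
  commands:
    - {"dx":0,"dy":0,"dz":0,"yaw":0}
    - {"dx":0,"dy":0,"dz":0,"yaw":0}
    - {"dx":0,"dy":0,"dz":0,"yaw":0}
    - {"dx":0,"dy":0,"dz":0,"yaw":0}
    - {"dx":0,"dy":0,"dz":0,"yaw":0}
  grip: 0.2

```text
t: 5.12
eef_pos: [598.0, 167.7, 4.7]
tcp_rot: [3.141, 0.0, 2.829]
ft_force: [0.0, -0.4, 0.8]
opening: 0.458
```

```bash
python3 - <<'E'
from h import *
s=env.state(); print(s['t'],s['eef_pos'],s['tcp_rot'],s['opening'],s['ft_force'])
save('wrist','w3')
E
```

```text
5.1167 [598.01461315 167.74139685   4.72606446] [3.14143694e+00 1.29515683e-04 2.82863227e+00] 0.4575744667785409 [ 0.02941453 -0.39417735  0.75004645]
```

View pics/w3.png

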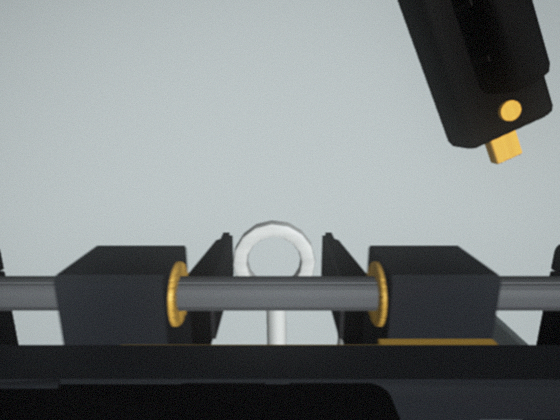

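The ring lies between the pads at (273,255), which are nearly closed on it. I'll finish the grip and pull.

Emit:
drive_tool:
  commands:
    - {"dx":0,"dy":0,"dz":-1,"yaw":0}
    - {"dx":0,"dy":0,"dz":0,"yaw":0}
    - {"dx":0,"dy":0,"dz":0,"yaw":0}
    - {"dx":0,"dy":0,"dz":0,"yaw":0}
  grip: 0.2

```text
t: 5.5
eef_pos: [597.9, 167.7, 3.5]
tcp_rot: [3.142, -0.0, 2.829]
ft_force: [-0.8, 0.1, 0.8]
opening: 0.407
```

Emit:
drive_tool:
  commands:
    - {"dx":-6,"dy":1,"dz":0,"yaw":0}
    - {"dx":-10,"dy":1,"dz":0,"yaw":0}
    - {"dx":-10,"dy":1,"dz":0,"yaw":0}
    - {"dx":-10,"dy":1,"dz":0,"yaw":0}
    - {"dx":-6,"dy":1,"dz":0,"yaw":0}

```text
t: 5.92
eef_pos: [554.3, 172.9, 3.7]
tcp_rot: [-3.141, -0.001, 2.829]
ft_force: [2.4, -0.4, 0.3]
opening: 0.411
```

```bash
python3 - <<'E'
from h import *
s=env.state(); print(s['t'],s['eef_pos'],s['tcp_rot'],s['opening'],s['ft_force'])
save('wrist','w4'); save('top','t4',(130,80,370,320),2.4)
E
```

```text
5.9167 [554.29571534 172.88386833   3.65463312] [-3.14137891e+00 -5.41736205e-04  2.82889358e+00] 0.4110521310315397 [ 2.41287624 -0.43493075  0.31271081]
```

View pics/w4.png

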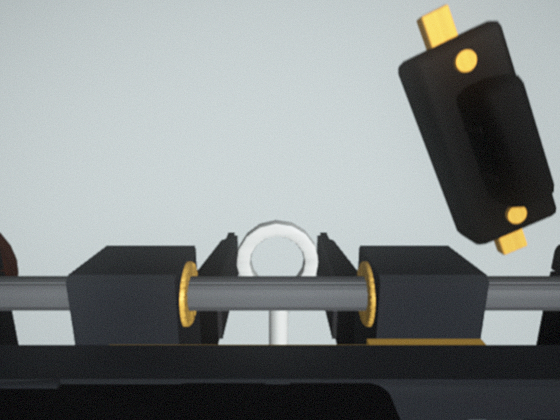

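View pics/t4.png

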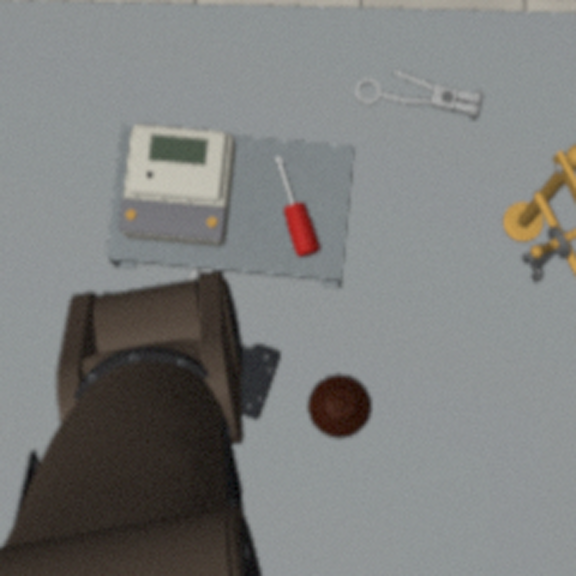

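The ring still sits centred between the pads at (278,255), and the gripper end at top-crop (260,380) is clear of the bushing. I'll keep pulling.

Emit:
drive_tool:
  commands:
    - {"dx":-12,"dy":1,"dz":0,"yaw":0}
    - {"dx":-14,"dy":2,"dz":0,"yaw":0}
    - {"dx":-14,"dy":1,"dz":0,"yaw":0}
    - {"dx":-14,"dy":2,"dz":0,"yaw":0}
    - {"dx":-14,"dy":1,"dz":0,"yaw":0}

```text
t: 6.43
eef_pos: [488.0, 179.9, 3.7]
tcp_rot: [3.141, 0.001, 2.829]
ft_force: [2.4, 0.2, 0.1]
opening: 0.412
```

Emit:
drive_tool:
  commands:
    - {"dx":-14,"dy":2,"dz":0,"yaw":0}
    - {"dx":-14,"dy":2,"dz":0,"yaw":0}
    - {"dx":-14,"dy":2,"dz":0,"yaw":0}
    - {"dx":-14,"dy":2,"dz":0,"yaw":0}
    - {"dx":-10,"dy":2,"dz":0,"yaw":0}

```text
t: 6.85
eef_pos: [421.3, 189.9, 3.7]
tcp_rot: [3.141, 0.0, 2.829]
ft_force: [2.6, -0.5, 0.2]
opening: 0.415
```

```bash
python3 - <<'E'
from h import *
s=env.state(); print(s['t'],s['eef_pos'],s['tcp_rot'],s['opening'],s['ft_force'],s['joints'])
save('scene','s5',(180,140,440,320),2.8); save('top','t5',(130,80,370,320),2.4)
E
```

```text
6.85 [421.31096289 189.86856382   3.69637408] [3.14133572e+00 2.52744986e-04 2.82867403e+00] 0.4145965539398109 [ 2.57328212 -0.48731883  0.180548  ] [ 2.80269015e-01  6.24543761e-01  2.13263196e+00  1.91510190e-04
  3.84063745e-01 -9.77786265e-01]
```

View pics/s5.png

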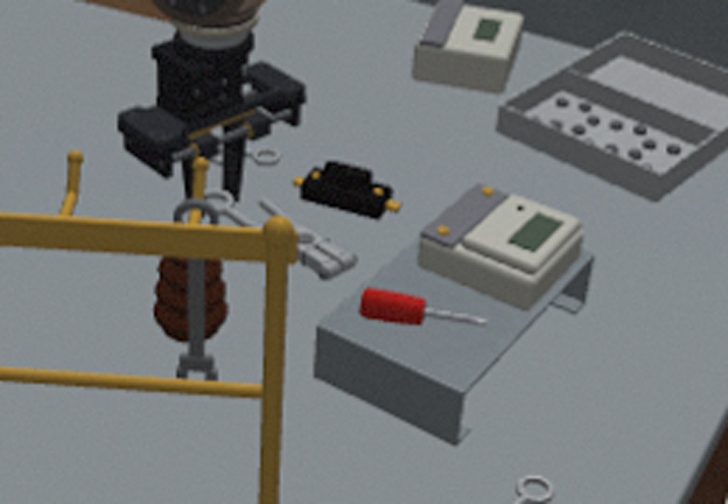

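View pics/t5.png

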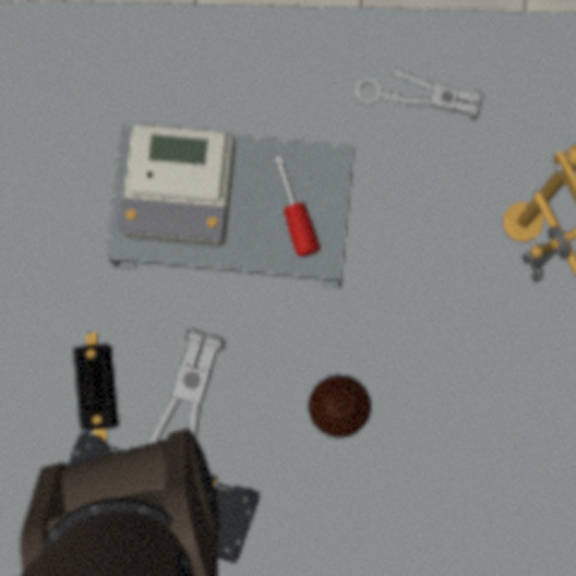

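The plier is fully out from under the riser: in the top crop its jaws are at (205,340) and the lip at row 270. I'll let go, lift, and turn half round above the body.

Emit:
drive_tool:
  commands:
    - {"dx":0,"dy":0,"dz":0,"yaw":0}
    - {"dx":0,"dy":0,"dz":0,"yaw":0}
    - {"dx":0,"dy":0,"dz":0,"yaw":0}
    - {"dx":0,"dy":0,"dz":0,"yaw":0}
    - {"dx":0,"dy":0,"dz":0,"yaw":0}
  grip: 0.7

```text
t: 7.37
eef_pos: [422.4, 189.6, 3.5]
tcp_rot: [3.141, 0.0, 2.828]
ft_force: [0.5, -0.2, 0.5]
opening: 0.68
```

Emit:
drive_tool:
  commands:
    - {"dx":0,"dy":0,"dz":10,"yaw":0}
    - {"dx":0,"dy":0,"dz":30,"yaw":0}
    - {"dx":0,"dy":0,"dz":35,"yaw":0}
    - {"dx":0,"dy":0,"dz":35,"yaw":0}
    - {"dx":0,"dy":0,"dz":30,"yaw":0}

```text
t: 7.78
eef_pos: [422.1, 189.7, 145.7]
tcp_rot: [3.141, 0.001, 2.828]
ft_force: [0.7, 0.2, -0.5]
opening: 0.701
```

Emit:
drive_tool:
  commands:
    - {"dx":4,"dy":-1,"dz":5,"yaw":-7}
    - {"dx":4,"dy":-1,"dz":5,"yaw":-7}
    - {"dx":4,"dy":-1,"dz":5,"yaw":-7}
    - {"dx":4,"dy":-1,"dz":5,"yaw":-7}
    - {"dx":4,"dy":-1,"dz":5,"yaw":-7}

```text
t: 8.2
eef_pos: [442.2, 184.6, 168.9]
tcp_rot: [3.141, 0.0, 2.212]
ft_force: [0.0, -0.1, 0.1]
opening: 0.697
```

Emit:
drive_tool:
  commands:
    - {"dx":4,"dy":-1,"dz":0,"yaw":-7}
    - {"dx":4,"dy":-1,"dz":0,"yaw":-7}
    - {"dx":4,"dy":-1,"dz":0,"yaw":-7}
    - {"dx":4,"dy":-1,"dz":0,"yaw":-7}
    - {"dx":4,"dy":-1,"dz":0,"yaw":-7}

```text
t: 8.62
eef_pos: [462.2, 179.6, 168.5]
tcp_rot: [-3.142, 0.0, 1.601]
ft_force: [-0.2, 0.2, -0.4]
opening: 0.702
```

Emit:
drive_tool:
  commands:
    - {"dx":4,"dy":-1,"dz":0,"yaw":-7}
    - {"dx":4,"dy":-1,"dz":0,"yaw":-7}
    - {"dx":4,"dy":-1,"dz":0,"yaw":-7}
    - {"dx":4,"dy":-1,"dz":0,"yaw":-7}
    - {"dx":4,"dy":-1,"dz":0,"yaw":-7}

```text
t: 9.03
eef_pos: [482.2, 174.6, 168.5]
tcp_rot: [-3.142, 0.0, 0.99]
ft_force: [0.2, 0.3, 0.2]
opening: 0.702
```

Emit:
drive_tool:
  commands:
    - {"dx":4,"dy":-1,"dz":0,"yaw":-7}
    - {"dx":4,"dy":-1,"dz":0,"yaw":-7}
    - {"dx":4,"dy":-1,"dz":0,"yaw":-7}
    - {"dx":4,"dy":-1,"dz":0,"yaw":-7}
    - {"dx":4,"dy":-1,"dz":0,"yaw":-7}

```text
t: 9.45
eef_pos: [502.2, 169.6, 168.5]
tcp_rot: [3.142, 0.0, 0.379]
ft_force: [-0.0, -0.7, -0.3]
opening: 0.701
```

Emit:
drive_tool:
  commands:
    - {"dx":5,"dy":0,"dz":0,"yaw":-7}
    - {"dx":5,"dy":0,"dz":0,"yaw":-7}
    - {"dx":5,"dy":0,"dz":0,"yaw":-7}
    - {"dx":5,"dy":0,"dz":0,"yaw":-7}
    - {"dx":5,"dy":0,"dz":0,"yaw":-7}

```text
t: 9.87
eef_pos: [527.3, 169.6, 168.5]
tcp_rot: [3.141, 0.0, -0.232]
ft_force: [0.3, -0.1, 0.0]
opening: 0.697
```

Emit:
drive_tool:
  commands:
    - {"dx":5,"dy":0,"dz":0,"yaw":-5}
    - {"dx":0,"dy":0,"dz":0,"yaw":0}
    - {"dx":0,"dy":0,"dz":0,"yaw":0}

```text
t: 10.12
eef_pos: [531.9, 169.6, 168.4]
tcp_rot: [3.141, 0.0, -0.31]
ft_force: [0.1, -0.0, -0.5]
opening: 0.704
```

```bash
python3 - <<'E'
from h import *
s=env.state(); print(s['t'],s['eef_pos'],s['tcp_rot'],s['opening'],s['ft_force'],s['joints'])
C=cal('wrist'); save('wrist','w6'); env.read_camera('scene')
for n in ['wrist','scene']:
  for q in ['plier_grip','plier_eye','plier_head','bushing','fuse_carrier']:
    for d in env.place_of(q,n)[:3]: print(n,q,d['pixel'],d['conf'],onz(n,d['pixel'],8 if 'pli' in q else 0,C if n=='wrist' else None)[0].round(1))
E
```

```text
10.1167 [531.93880988 169.60201531 168.38507987] [ 3.14135664e+00  3.44663940e-04 -3.10291781e-01] 0.7040801529189218 [ 0.10768769 -0.04809348 -0.534345  ] [ 1.90360444e-01  4.49844868e-01  1.77704008e+00 -5.24943037e-05
  9.15123355e-01  2.07148053e+00]
wrist plier_grip [270.0, 189.8] 0.83 [533.5 176.3   8. ]
wrist plier_eye [294.0, 301.3] 0.87 [418.5 188.6   8. ]
wrist plier_eye [197.7, 329.0] 0.8 [418.8 291.1   8. ]
wrist plier_head [266.1, 127.4] 0.96 [588.1 162.1   8. ]
wrist bushing [435.9, 160.0] 0.89 [511.8  21.8   0. ]
wrist fuse_carrier [174.3, 224.7] 0.66 [527.6 275.8   0. ]
scene plier_grip [352.1, 336.7] 0.77 [845.  -87.4   8. ]
scene plier_grip [287.6, 226.1] 0.53 [533.  177.9   8. ]
scene plier_grip [248.0, 195.9] 0.49 [356.5 246.    8. ]
scene plier_eye [258.2, 210.4] 0.9 [424.8 197.8   8. ]
scene plier_eye [275.5, 194.4] 0.78 [418.9 299.    8. ]
scene plier_eye [369.5, 311.6] 0.73 [ 8.463e+02 -7.000e-01  8.000e+00]
scene plier_head [337.2, 345.9] 0.86 [ 830.2 -126.1    8. ]
scene plier_head [303.5, 233.2] 0.59 [584.6 173.3   8. ]
scene plier_head [237.4, 190.7] 0.54 [313.4 252.7   8. ]
scene bushing [249.7, 255.6] 0.98 [515.1  24.4   0. ]
scene fuse_carrier [303.6, 212.5] 0.61 [530.4 271.4   0. ]
```

View pics/w6.png

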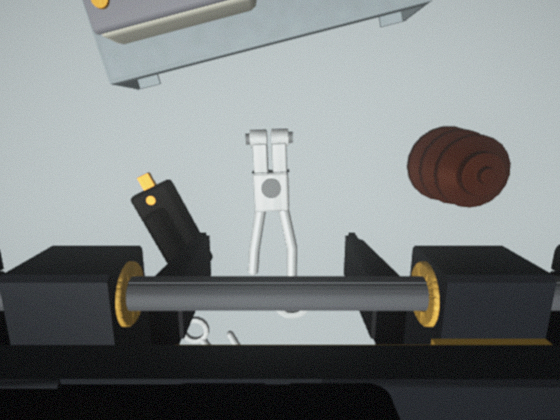

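```bash
python3 - <<'E'
from h import *
C=cal('wrist')
P=onz('wrist',[[271,190.5],[271,188],[269.5,137],[269.5,145]],16,C); print(P.round(1))
v=P[1]-P[2]; print(np.degrees(np.arctan2(v[1],v[0])))
im=cv2.imread('pics/raw_w6.png');cv2.imwrite('pics/w6c.png',cv2.resize(im[115:275,200:340],None,fx=4,fy=4,interpolation=2)[:600])
E
```

```text
[[534.2 175.2  16. ]
 [536.3 174.5  16. ]
 [579.7 161.6  16. ]
 [573.1 163.8  16. ]]
163.48965008390573
```

View pics/w6c.png

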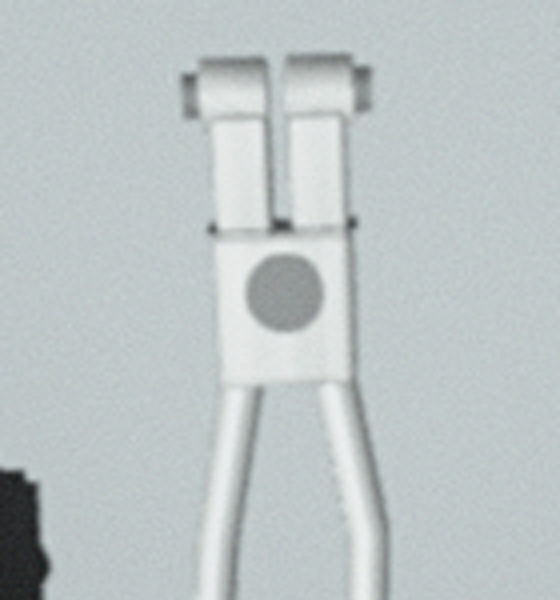

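The crop shows the block centred at wrist pixel (271.5,192), which gives world (533,175) at yaw 163.5°. I'll descend onto the body.

Emit:
drive_tool:
  commands:
    - {"dx":1,"dy":5,"dz":-30,"yaw":1}
    - {"dx":0,"dy":0,"dz":-35,"yaw":0}
    - {"dx":0,"dy":0,"dz":-30,"yaw":0}
    - {"dx":0,"dy":0,"dz":-10,"yaw":0}
    - {"dx":0,"dy":0,"dz":0,"yaw":0}

```text
t: 11.13
eef_pos: [532.0, 174.5, 61.6]
tcp_rot: [3.139, 0.004, -0.295]
ft_force: [-0.8, 1.0, 0.5]
opening: 0.699
```

```bash
python3 - <<'E'
from h import *
C=cal('wrist')
s=env.state(); print(s['t'],s['eef_pos'],s['tcp_rot'],s['opening'])
save('wrist','w7')
for q in ['plier_grip','plier_head']:
    for d in env.place_of(q,'wrist')[:2]: print(q,d['pixel'],d['conf'],onz('wrist',d['pixel'],8,C))
E
```

```text
11.1333 [531.97015718 174.50379757  61.55685864] [ 3.13945234  0.00382421 -0.29548017] 0.6987976254248499
plier_grip [273.3, 222.2] 0.6 [[532.37577435 177.21714701   8.        ]]
plier_head [268.6, 134.0] 0.66 [[586.02654805 163.674741     8.        ]]
```

View pics/w7.png

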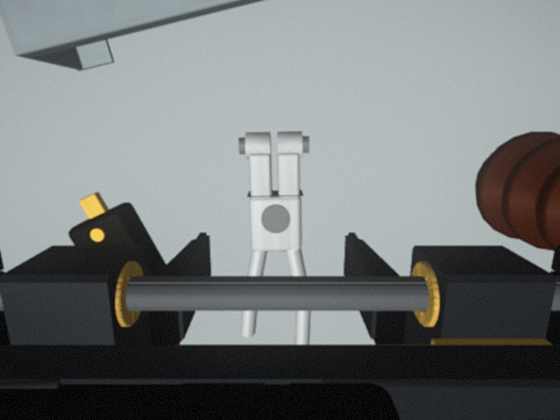

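The block sits centred at (275,223) between the fingers (midline 278). I'll go down and grip.

Emit:
drive_tool:
  commands:
    - {"dx":0,"dy":1,"dz":-28,"yaw":0}
    - {"dx":1,"dy":0,"dz":-18,"yaw":0}
    - {"dx":0,"dy":0,"dz":-8,"yaw":0}
    - {"dx":0,"dy":0,"dz":-4,"yaw":0}
    - {"dx":0,"dy":0,"dz":0,"yaw":0}

```text
t: 11.7
eef_pos: [534.3, 175.8, 6.1]
tcp_rot: [-3.141, -0.0, -0.296]
ft_force: [-1.0, 1.6, -0.3]
opening: 0.701
```

Emit:
drive_tool:
  commands:
    - {"dx":0,"dy":0,"dz":0,"yaw":0}
    - {"dx":0,"dy":0,"dz":0,"yaw":0}
    - {"dx":0,"dy":0,"dz":0,"yaw":0}
    - {"dx":0,"dy":0,"dz":0,"yaw":0}
    - {"dx":0,"dy":0,"dz":0,"yaw":0}
  grip: 0.15

```text
t: 12.12
eef_pos: [534.2, 175.8, 6.0]
tcp_rot: [-3.141, -0.001, -0.296]
ft_force: [-0.3, -0.1, -0.6]
opening: 0.406
```

Emit:
drive_tool:
  commands:
    - {"dx":0,"dy":0,"dz":0,"yaw":0}
    - {"dx":0,"dy":0,"dz":0,"yaw":0}
    - {"dx":0,"dy":0,"dz":0,"yaw":0}
    - {"dx":0,"dy":0,"dz":0,"yaw":0}
    - {"dx":0,"dy":0,"dz":0,"yaw":0}

```text
t: 12.53
eef_pos: [534.0, 175.6, 5.8]
tcp_rot: [3.141, -0.0, -0.296]
ft_force: [-1.3, -1.5, 5.8]
opening: 0.333
```

```bash
python3 - <<'E'
from h import *
C=cal('wrist')
s=env.state(); print(s['t'],s['eef_pos'],s['tcp_rot'],s['opening'],s['ft_force'])
save('wrist','w8')
E
```

```text
12.5333 [534.01655967 175.64705806   5.8158113 ] [ 3.14146919e+00 -8.42156364e-05 -2.95574637e-01] 0.33312362300628756 [-1.34238655 -1.54490038  5.80983758]
```

View pics/w8.png

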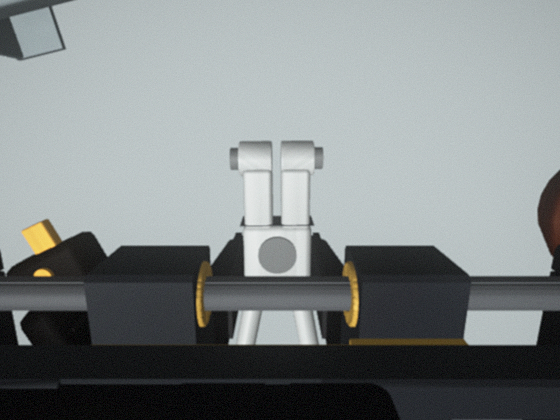

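The block is gripped, but the tips are 6 mm up. I'll regrip 3–4 mm lower for a fuller hold, then lift.

Emit:
drive_tool:
  commands:
    - {"dx":0,"dy":0,"dz":0,"yaw":0}
    - {"dx":0,"dy":0,"dz":0,"yaw":0}
    - {"dx":0,"dy":0,"dz":-2,"yaw":0}
    - {"dx":0,"dy":0,"dz":-2,"yaw":0}
    - {"dx":0,"dy":0,"dz":0,"yaw":0}
  grip: 0.45

```text
t: 13.0
eef_pos: [533.8, 175.7, 1.0]
tcp_rot: [3.141, 0.001, -0.295]
ft_force: [0.3, 0.5, -0.2]
opening: 0.446
```

Emit:
drive_tool:
  commands:
    - {"dx":0,"dy":0,"dz":0,"yaw":0}
    - {"dx":0,"dy":0,"dz":0,"yaw":0}
    - {"dx":0,"dy":0,"dz":0,"yaw":0}
    - {"dx":0,"dy":0,"dz":0,"yaw":0}
    - {"dx":0,"dy":0,"dz":0,"yaw":0}
  grip: 0.1

```text
t: 13.42
eef_pos: [533.9, 175.7, 1.5]
tcp_rot: [3.141, 0.0, -0.296]
ft_force: [0.1, 0.3, -1.7]
opening: 0.336
```

Emit:
drive_tool:
  commands:
    - {"dx":0,"dy":0,"dz":0,"yaw":0}
    - {"dx":0,"dy":0,"dz":5,"yaw":0}
    - {"dx":0,"dy":0,"dz":12,"yaw":0}
    - {"dx":0,"dy":0,"dz":20,"yaw":0}
    - {"dx":0,"dy":0,"dz":25,"yaw":0}

```text
t: 13.83
eef_pos: [533.3, 175.6, 64.0]
tcp_rot: [3.14, 0.002, -0.296]
ft_force: [0.6, 0.7, -3.8]
opening: 0.337
```

```bash
python3 - <<'E'
from h import *
s=env.state(); print(s['t'],s['eef_pos'],s['tcp_rot'],s['opening'],s['ft_force'])
save('wrist','w9'); save('scene','s9',(180,100,440,320),2.7)
E
```

```text
13.8333 [533.2593527  175.57718868  64.0473297 ] [ 3.14037820e+00  2.08456044e-03 -2.95560271e-01] 0.3365829174409571 [ 0.63304109  0.66526881 -3.76013811]
```

View pics/s9.png

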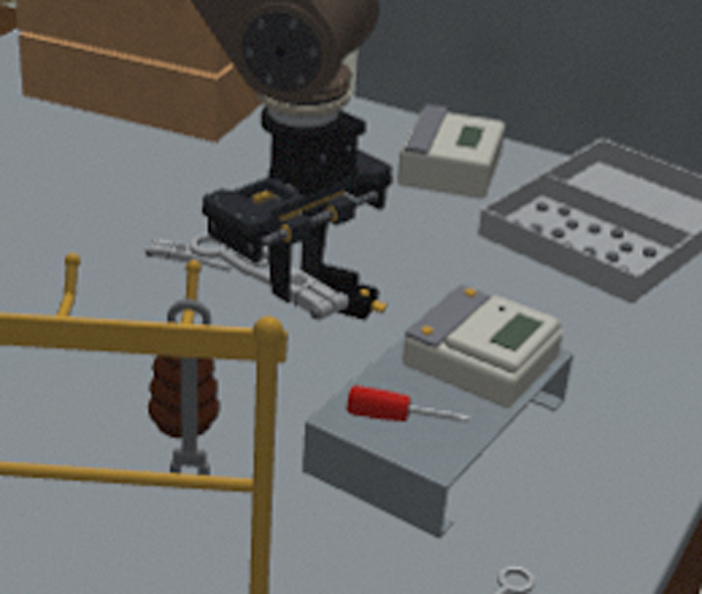

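View pics/w9.png

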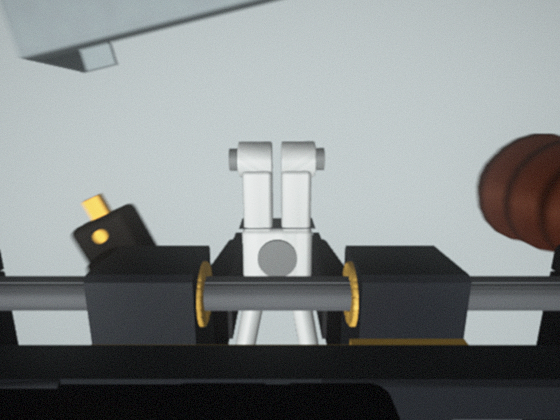

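The plier is lifted level and held. Now a zoom on the rail in both fixed cameras to measure the hook.

```bash
python3 - <<'E'
from h import *
im=cv2.imread('pics/raw_top0.png');cv2.imwrite('pics/tr.png',cv2.resize(im[130:290,330:450],None,fx=3.7,fy=3.7,interpolation=2))
im=cv2.imread('pics/raw_scene0.png');cv2.imwrite('pics/sr.png',cv2.resize(im[180:300,110:290],None,fx=4.4,fy=4.4,interpolation=2))
E
```

```text
(no output)
```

View pics/tr.png

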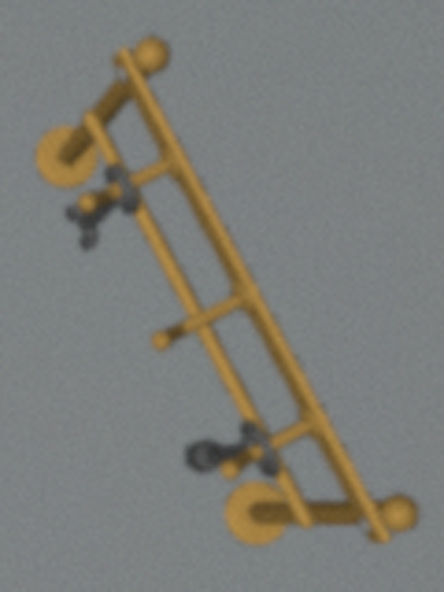

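View pics/sr.png

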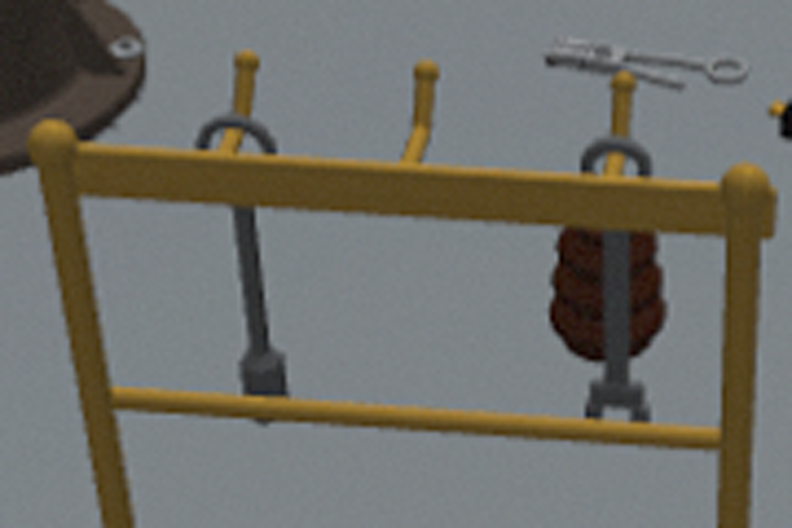

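```bash
cat > rail.py <<'E'
from h import *
from scipy.optimize import least_squares
top={'b0':(373.5,222.2),'bp':(353.5,184.6),'bm':(392.2,257.0),'kp':(371.1,144.3),'km':(437.8,268.6)}
sc={'b0':(207,196.1),'bm':(165.9,193.6),'bp':(251.6,198.6),'km':(122,212.3),'kp':(279.1,222.7)}
Ct,Cs=cal('top'),cal('scene')
def tri(a,b):
    (o1,d1),(o2,d2)=ray('top',a,Ct),ray('scene',b,Cs)
    s=np.linalg.lstsq(np.c_[d1[0],-d2[0]],o2-o1,rcond=None)[0]
    p,q=o1+s[0]*d1[0],o2+s[1]*d2[0]; return (p+q)/2,np.linalg.norm(p-q)
for k in top: p,g=tri(top[k],sc[k]); print(k,p.round(1),'gap',g.round(1))
def model(v):
    x,y,yaw,h,px,kz=v; c,s=np.cos(yaw),np.sin(yaw)
    P={'b0':(-56,0,h),'bp':(-56,80,h),'bm':(-56,-80,h),'kp':(px,138,kz),'km':(px,-138,kz)}
    return {k:np.array([x+c*a-s*b,y+s*a+c*b,z]) for k,(a,b,z) in P.items()}
def res(v):
    M=model(v); r=[]
    for k in M:
        r+=list(proj('top',M[k],Ct)[0]-top[k])+list(proj('scene',M[k],Cs)[0]-sc[k])
    return r
f=least_squares(res,[580,-230,-1.05,289,8,289])
if __name__=='__main__':
    print(f.x.round(3),'yaw',np.degrees(f.x[2]),np.round(f.fun,1))
    print({k:v.round(1) for k,v in model(f.x).items()})
E
python3 rail.py
```

```text
b0 [ 557.9 -175.5  289. ] gap 1.0
bp [ 631.5 -136.7  289.4] gap 0.1
bm [ 490.3 -211.7  289.4] gap 0.4
kp [ 713.7 -173.   288.2] gap 0.8
km [ 469.1 -301.2  288.7] gap 0.9
[ 585.414 -224.426   -1.09   289.186   14.136  288.583] yaw -62.432089029143604 [-0.5 -1.   0.6 -0.   0.5  0.5 -0.8  0.2 -0.   0.8 -0.8 -0.1  0.2 -0.2
  0.5 -0.1 -0.4 -0.4  0.1  0. ]
{'b0': array([ 559.5, -174.8,  289.2]), 'bp': array([ 630.4, -137.8,  289.2]), 'bm': array([ 488.6, -211.8,  289.2]), 'kp': array([ 714.3, -173.1,  288.6]), 'km': array([ 469.6, -300.8,  288.6])}
```

The rail fit has residuals under 1 px. The free hook's origin is at (585.4,-224.4,270) with rail yaw -62.4°, and its ball is at (559,-175,289). I'll lift, turn +134° and go to a staging point in front of the hook.

Emit:
drive_tool:
  commands:
    - {"dx":0,"dy":0,"dz":28,"yaw":4}
    - {"dx":-2,"dy":-5,"dz":28,"yaw":7}
    - {"dx":-2,"dy":-5,"dz":28,"yaw":7}
    - {"dx":-2,"dy":-5,"dz":28,"yaw":7}
    - {"dx":-2,"dy":-5,"dz":28,"yaw":7}

```text
t: 14.35
eef_pos: [525.3, 155.4, 204.6]
tcp_rot: [3.142, 0.001, 0.269]
ft_force: [0.1, 0.3, -4.6]
opening: 0.336
```

Emit:
drive_tool:
  commands:
    - {"dx":-2,"dy":-5,"dz":28,"yaw":7}
    - {"dx":-2,"dy":-5,"dz":28,"yaw":7}
    - {"dx":-2,"dy":-5,"dz":28,"yaw":7}
    - {"dx":-2,"dy":-5,"dz":28,"yaw":7}
    - {"dx":-3,"dy":-10,"dz":5,"yaw":7}

```text
t: 14.77
eef_pos: [515.7, 126.1, 324.8]
tcp_rot: [3.138, -0.004, 0.88]
ft_force: [-0.6, -0.2, -4.1]
opening: 0.333
```

Emit:
drive_tool:
  commands:
    - {"dx":-4,"dy":-14,"dz":0,"yaw":7}
    - {"dx":-4,"dy":-14,"dz":0,"yaw":7}
    - {"dx":-4,"dy":-14,"dz":0,"yaw":7}
    - {"dx":-4,"dy":-14,"dz":0,"yaw":7}
    - {"dx":-4,"dy":-14,"dz":0,"yaw":7}

```text
t: 15.18
eef_pos: [494.3, 55.1, 320.2]
tcp_rot: [-3.141, 0.0, 1.491]
ft_force: [0.6, 0.5, -3.7]
opening: 0.331
```

Emit:
drive_tool:
  commands:
    - {"dx":-4,"dy":-16,"dz":0,"yaw":7}
    - {"dx":-4,"dy":-16,"dz":0,"yaw":7}
    - {"dx":-4,"dy":-16,"dz":0,"yaw":7}
    - {"dx":-4,"dy":-16,"dz":0,"yaw":7}
    - {"dx":-4,"dy":-16,"dz":0,"yaw":4}

```text
t: 15.6
eef_pos: [474.3, -24.9, 320.2]
tcp_rot: [-3.141, -0.001, 2.05]
ft_force: [0.2, -0.3, -3.9]
opening: 0.336
```

Emit:
drive_tool:
  commands:
    - {"dx":0,"dy":0,"dz":0,"yaw":0}
    - {"dx":0,"dy":0,"dz":0,"yaw":0}
    - {"dx":0,"dy":0,"dz":0,"yaw":0}

```text
t: 15.85
eef_pos: [474.9, -24.0, 320.4]
tcp_rot: [-3.142, -0.0, 2.041]
ft_force: [-0.2, -0.2, -3.8]
opening: 0.335
```

```bash
python3 - <<'E'
from h import *
s=env.state(); print(s['t'],s['eef_pos'],np.degrees(s['tcp_rot']),s['opening'],s['ft_force'],s['joints'])
save('top','t10',(270,120,450,300),3); save('scene','s10',(90,60,330,240),3.2)
for n in ['top','scene']:
    for d in env.place_of('plier_eye',n): print(n,d['pixel'],d['conf'],onz(n,d['pixel'],326)[0].round(1))
E
```

```text
15.85 [474.87989321 -23.97132044 320.38770666] [-1.79995648e+02 -2.23871068e-02  1.16957317e+02] 0.33457713968124553 [-0.2412076  -0.24370886 -3.78921867] [-1.89630245e-01  1.71689294e-01  1.75234405e+00  2.79276159e-04
  1.21785893e+00 -6.60220767e-01]
top [283.3, 117.3] 0.92 [753.9   4.8 326. ]
top [159.3, 282.8] 0.81 [435.4 228.6 326. ]
top [343.8, 227.3] 0.58 [ 543.4 -111.7  326. ]
scene [371.3, 308.7] 0.71 [ 938.9 -318.8  326. ]
scene [277.6, 195.8] 0.7 [ 696.6 -153.   326. ]
scene [218.7, 163.2] 0.62 [ 540.8 -114.9  326. ]
```

View pics/t10.png

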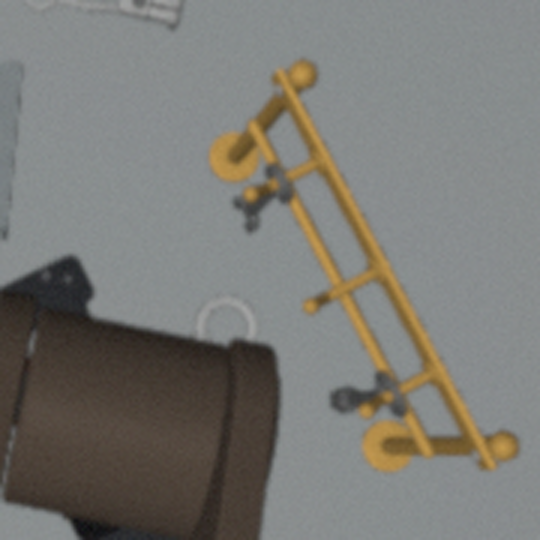

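View pics/s10.png

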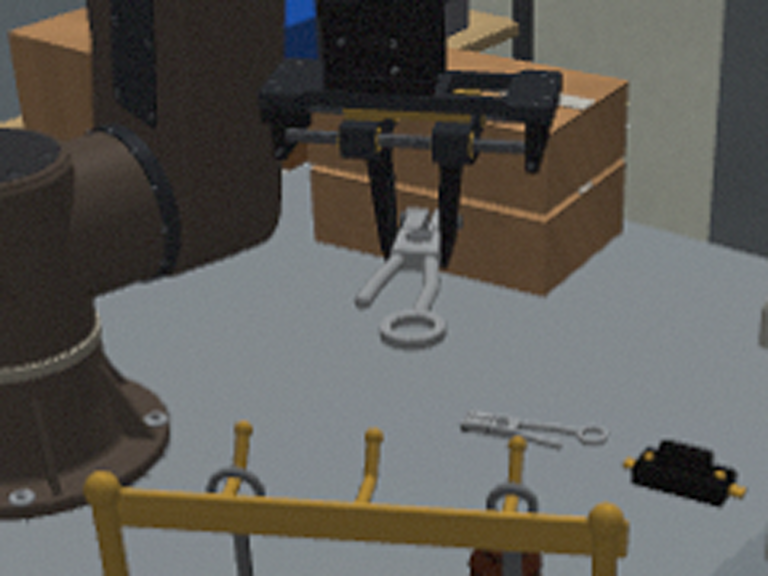

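```bash
cat > eye.py <<'E'
import sys
from rail import *
v=f.x; x,y,yaw=v[:3]; u=np.array([np.cos(yaw),np.sin(yaw)]); w=np.array([-u[1],u[0]])
def torail(p): d=np.array(p[:2])-[x,y]; return np.array([d@u,d@w,p[2]-270])
def fromrail(r): q=np.array([x,y])+r[0]*u+r[1]*w; return np.array([*q,r[2]+270])
E
python3 - <<'E'
from eye import *
p,g=tri((345.3,228.7),(219.1,162.8)); print(p,g,'rail',torail(p).round(1)); 
t=env.state()['eef_pos']; print('tcp rail',torail(t).round(1),'eye-tcp',(torail(p)-torail(t)).round(1)); print(u,w)
E
```

```text
b0 [ 557.9 -175.5  289. ] gap 1.0
bp [ 631.5 -136.7  289.4] gap 0.1
bm [ 490.3 -211.7  289.4] gap 0.4
kp [ 713.7 -173.   288.2] gap 0.8
km [ 469.1 -301.2  288.7] gap 0.9
[ 540.96442118 -114.27197326  326.60970323] 0.5089040838989018 rail [-118.2   11.6   56.6]
tcp rail [-229.    -4.9   50.5] eye-tcp [110.8  16.5   6.1]
[ 0.46279964 -0.88646291] [0.88646291 0.46279964]
```

The eye is triangulated at rail coordinates (-118.2, 11.6, +56.6), which agrees with the tool pose to about 1 mm. I'll move it over the hook's ball.

Emit:
drive_tool:
  commands:
    - {"dx":5,"dy":-15,"dz":0,"yaw":0}
    - {"dx":5,"dy":-16,"dz":-3,"yaw":0}
    - {"dx":5,"dy":-16,"dz":-5,"yaw":0}
    - {"dx":4,"dy":-14,"dz":-4,"yaw":0}
    - {"dx":0,"dy":0,"dz":0,"yaw":0}

```text
t: 16.47
eef_pos: [494.5, -86.9, 307.5]
tcp_rot: [-3.141, -0.0, 2.042]
ft_force: [0.2, 0.0, -4.0]
opening: 0.335
```

Emit:
drive_tool:
  commands:
    - {"dx":0,"dy":0,"dz":0,"yaw":0}
    - {"dx":0,"dy":0,"dz":0,"yaw":0}

```text
t: 16.63
eef_pos: [493.9, -84.9, 308.6]
tcp_rot: [-3.142, -0.0, 2.043]
ft_force: [-0.3, 0.4, -3.7]
opening: 0.335
```

```bash
python3 - <<'E'
from eye import *
s=env.state(); t=s['eef_pos']; print(s['t'],t,np.degrees(s['tcp_rot']),torail(t).round(1),'eye',(torail(t)+[111.2,16.3,6.3]).round(1))
save('top','t11',(290,140,430,280),4); save('scene','s11',(130,130,290,250),4.5)
E
```

```text
b0 [ 557.9 -175.5  289. ] gap 1.0
bp [ 631.5 -136.7  289.4] gap 0.1
bm [ 490.3 -211.7  289.4] gap 0.4
kp [ 713.7 -173.   288.2] gap 0.8
km [ 469.1 -301.2  288.7] gap 0.9
16.6333 [493.87935763 -84.8829479  308.56854199] [-1.79999249e+02 -2.22862281e-02  1.17055641e+02] [-166.1  -16.6   38.6] eye [-54.9  -0.3  44.9]
```

View pics/t11.png

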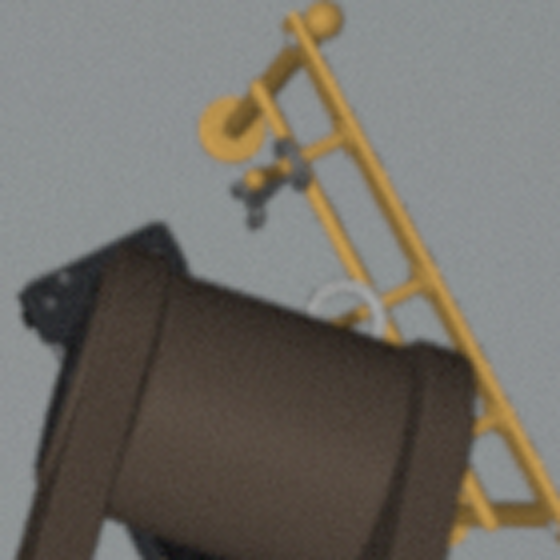

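View pics/s11.png

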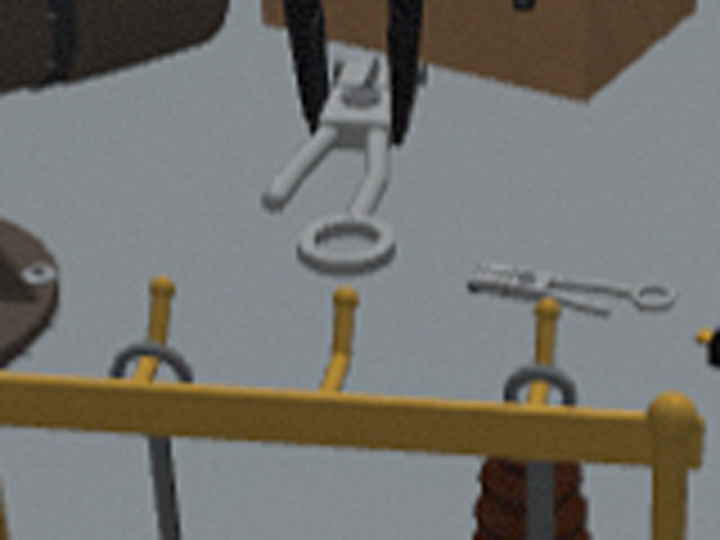

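The ring at scene-crop (346,243) is right above the ball (346,297). I'll lower it over the ball.

Emit:
drive_tool:
  commands:
    - {"dx":0,"dy":0,"dz":-8,"yaw":0}
    - {"dx":0,"dy":0,"dz":-8,"yaw":0}
    - {"dx":0,"dy":-1,"dz":-8,"yaw":0}
    - {"dx":1,"dy":-2,"dz":-6,"yaw":0}
    - {"dx":0,"dy":0,"dz":0,"yaw":0}

```text
t: 17.15
eef_pos: [494.6, -88.3, 276.9]
tcp_rot: [-3.14, -0.002, 2.043]
ft_force: [-0.1, 0.4, -3.4]
opening: 0.336
```

Emit:
drive_tool:
  commands:
    - {"dx":0,"dy":0,"dz":0,"yaw":0}
    - {"dx":0,"dy":0,"dz":0,"yaw":0}

```text
t: 17.32
eef_pos: [495.1, -88.3, 278.7]
tcp_rot: [3.141, 0.0, 2.043]
ft_force: [0.5, -0.5, -3.7]
opening: 0.333
```

```bash
python3 - <<'E' | tail -1
from eye import *
s=env.state(); t=s['eef_pos']; print(s['t'],t,s['ft_force'],torail(t).round(1),'eye',(torail(t)+[111.2,16.3,6.3]).round(1))
save('top','t12',(290,140,430,280),4); save('scene','s12',(130,130,290,250),4.5)
E
```

```text
17.3167 [495.14314496 -88.34806525 278.66526434] [ 0.54732167 -0.48017111 -3.68518091] [-162.4  -17.     8.7] eye [-51.2  -0.7  15. ]
```

View pics/t12.png

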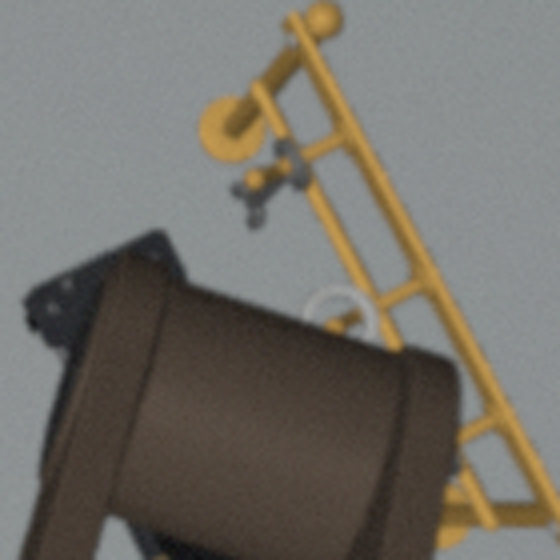

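View pics/s12.png

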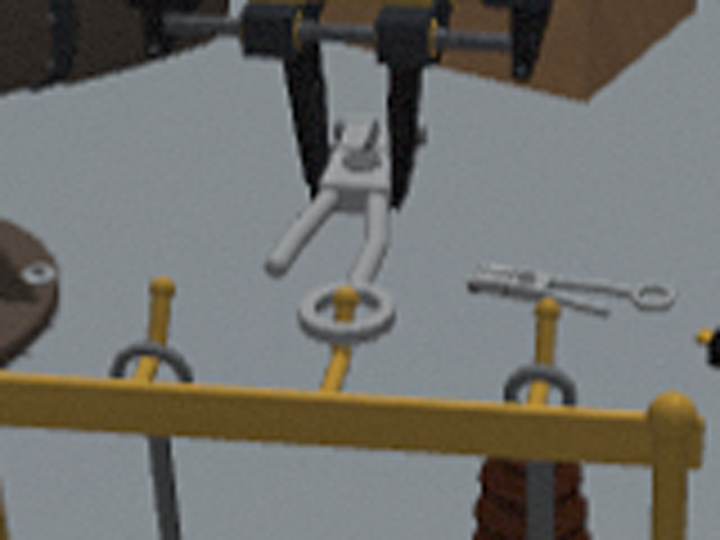

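The ball shows inside the ring at scene-crop (345,297). I'll now seat the ring and tilt the plier down about the hook, slowly, watching the force.

Emit:
drive_tool:
  commands:
    - {"dx":1,"dy":-2,"dz":-3,"yaw":0}
    - {"dx":1,"dy":-2,"dz":-3,"yaw":0}
    - {"dx":1,"dy":0,"dz":-3,"yaw":0}
    - {"dx":0,"dy":0,"dz":-3,"yaw":0}
    - {"dx":0,"dy":0,"dz":-3,"yaw":0}

```text
t: 17.83
eef_pos: [498.2, -92.3, 263.4]
tcp_rot: [3.141, 0.0, 2.043]
ft_force: [-0.9, 0.2, -0.7]
opening: 0.332
```

Emit:
drive_tool:
  commands:
    - {"dx":0,"dy":0,"dz":-4,"yaw":0}
    - {"dx":0,"dy":-1,"dz":-4,"yaw":0}
    - {"dx":0,"dy":0,"dz":0,"yaw":0}

```text
t: 18.08
eef_pos: [497.9, -93.3, 254.8]
tcp_rot: [-3.141, -0.0, 2.043]
ft_force: [-0.1, 0.5, -1.7]
opening: 0.334
```

```bash
python3 - <<'E' | tail -1
from eye import *
s=env.state(); t=s['eef_pos']; print(s['t'],t,s['ft_force'],s['moment'],torail(t).round(1))
save('scene','s13',(130,110,290,250),4.2)
E
```

```text
18.0833 [497.88150325 -93.30522018 254.78545166] [-0.09471953  0.49775632 -1.71014446] [-0.0583812  -0.2378284   0.14522006] [-156.7  -16.9  -15.2]
```

View pics/s13.png

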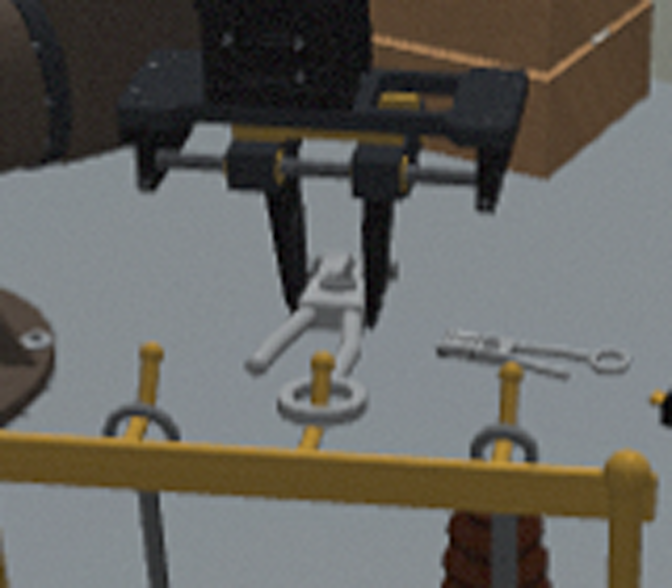

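The ring sits on the hook and the plier pivots in the pads at only 2–3 N. I'll continue along the arc.

Emit:
drive_tool:
  commands:
    - {"dx":0,"dy":-1,"dz":-5,"yaw":0}
    - {"dx":1,"dy":-1,"dz":-5,"yaw":0}
    - {"dx":0,"dy":-1,"dz":-5,"yaw":0}
    - {"dx":1,"dy":-1,"dz":-5,"yaw":0}
    - {"dx":1,"dy":-1,"dz":-5,"yaw":0}

```text
t: 18.55
eef_pos: [500.9, -98.4, 229.9]
tcp_rot: [-3.141, -0.0, 2.043]
ft_force: [-1.8, 1.6, -1.0]
opening: 0.331
```

Emit:
drive_tool:
  commands:
    - {"dx":1,"dy":-2,"dz":-5,"yaw":0}
    - {"dx":1,"dy":-2,"dz":-5,"yaw":0}
    - {"dx":1,"dy":-2,"dz":-5,"yaw":0}
    - {"dx":1,"dy":-2,"dz":-5,"yaw":0}
    - {"dx":0,"dy":0,"dz":0,"yaw":0}

```text
t: 18.97
eef_pos: [505.0, -106.7, 209.5]
tcp_rot: [-3.141, -0.001, 2.043]
ft_force: [-0.6, 1.0, -2.4]
opening: 0.336
```

```bash
python3 - <<'E' | tail -1
from eye import *
s=env.state(); t=s['eef_pos']; print(s['t'],t,s['ft_force'],s['moment'],torail(t).round(1),s['opening'])
save('scene','s14',(130,110,290,250),4.2)
E
```

```text
18.9667 [ 505.03114663 -106.65788724  209.53130487] [-0.60704439  1.03229132 -2.38595125] [-0.11934481 -0.07973635  0.00618261] [-141.6  -16.8  -60.5] 0.335789237291192
```

View pics/s14.png

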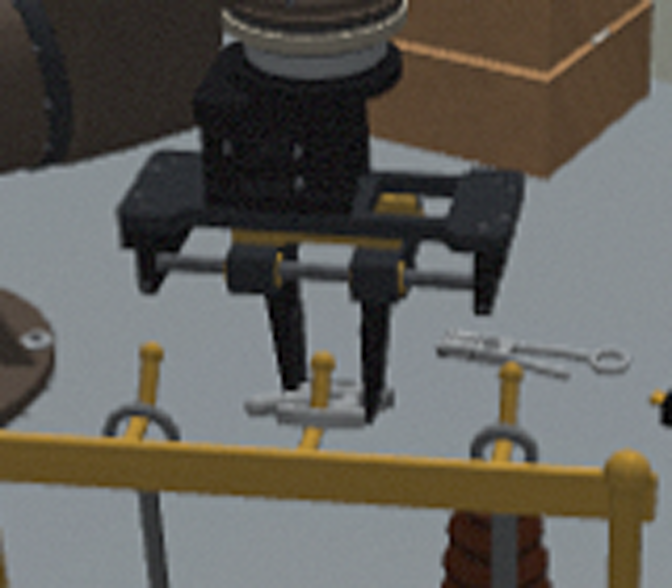

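Now edge-on at about 30° tilt, as expected. Next I'll go to about 50°.

Emit:
drive_tool:
  commands:
    - {"dx":1,"dy":-2,"dz":-5,"yaw":0}
    - {"dx":1,"dy":-2,"dz":-5,"yaw":0}
    - {"dx":1,"dy":-2,"dz":-4,"yaw":0}
    - {"dx":1,"dy":-3,"dz":-5,"yaw":0}
    - {"dx":2,"dy":-3,"dz":-4,"yaw":0}

```text
t: 19.43
eef_pos: [511.0, -118.5, 187.0]
tcp_rot: [-3.142, -0.0, 2.043]
ft_force: [-0.8, 1.3, -1.1]
opening: 0.335
```

Emit:
drive_tool:
  commands:
    - {"dx":2,"dy":-3,"dz":-4,"yaw":0}
    - {"dx":2,"dy":-3,"dz":-4,"yaw":0}
    - {"dx":1,"dy":-3,"dz":-4,"yaw":0}
    - {"dx":0,"dy":0,"dz":0,"yaw":0}
    - {"dx":0,"dy":0,"dz":0,"yaw":0}

```text
t: 19.85
eef_pos: [516.1, -127.5, 175.3]
tcp_rot: [-3.141, -0.0, 2.043]
ft_force: [0.3, -0.5, -2.1]
opening: 0.334
```

```bash
python3 - <<'E' | tail -1
from eye import *
s=env.state(); t=s['eef_pos']; print(s['t'],t,s['ft_force'],s['moment'],torail(t).round(1),s['opening'])
save('scene','s15',(130,110,290,250),4.2); save('top','t15',(290,140,430,280),4)
E
```

```text
19.85 [ 516.06556104 -127.50373838  175.32690136] [ 0.27159559 -0.47126127 -2.11252288] [-0.18956772 -0.09774941  0.01054136] [-118.   -16.6  -94.7] 0.3344261584460918
```

View pics/s15.png

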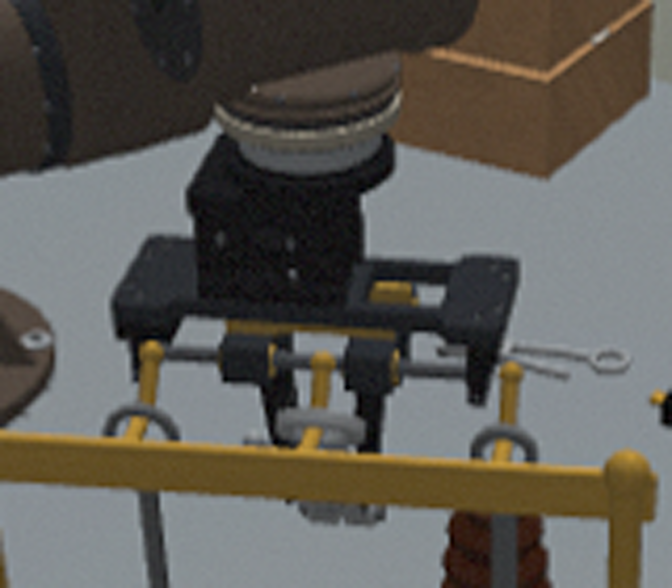

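View pics/t15.png

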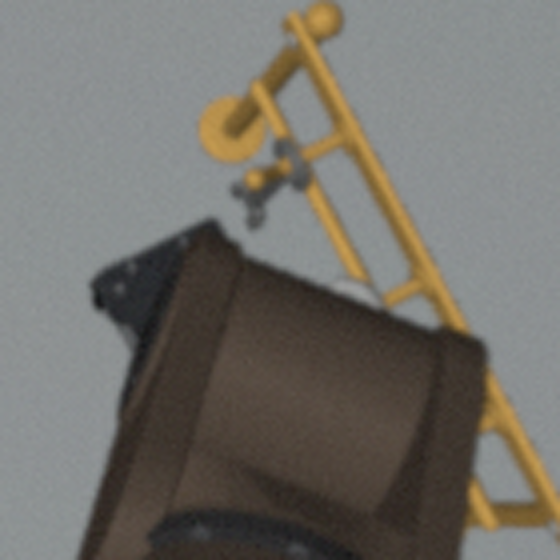

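```bash
python3 - <<'E' | tail -4
from eye import *
t=torail(env.state()['eef_pos'])
for dx in (37.5,-37.5):
  for dy in (-90,90):
    for dz in (78,):
      print(dx,dy,((proj('scene',fromrail(t+[dx,dy,dz]),Cs)[0]-[130,110])*4.2).round())
E
```

```text
37.5 -90 [113. 386.]
37.5 90 [499. 410.]
-37.5 -90 [155. 305.]
-37.5 90 [518. 327.]
```

The carriage is clear of the hook balls by about 19 mm. One more step takes it to about 57°.

Emit:
drive_tool:
  commands:
    - {"dx":2,"dy":-3,"dz":-3,"yaw":0}
    - {"dx":2,"dy":-3,"dz":-3,"yaw":0}
    - {"dx":1,"dy":-3,"dz":-3,"yaw":0}
    - {"dx":1,"dy":-2,"dz":-2,"yaw":0}
    - {"dx":0,"dy":0,"dz":0,"yaw":0}

```text
t: 20.37
eef_pos: [522.3, -138.8, 164.2]
tcp_rot: [3.141, 0.0, 2.043]
ft_force: [0.4, -0.1, 0.9]
opening: 0.335
```

```bash
python3 - <<'E' | tail -1
from eye import *
s=env.state(); t=s['eef_pos']; print(s['t'],t,s['ft_force'],s['moment'],torail(t).round(1),s['opening'])
save('scene','s16',(130,110,290,250),4.2)
E
```

```text
20.3667 [ 522.33734122 -138.80183292  164.19660748] [ 0.4345076  -0.10086965  0.85755849] [-0.31666462 -0.18255246  0.02765925] [-105.1  -16.3 -105.8] 0.3352899388160078
```

View pics/s16.png

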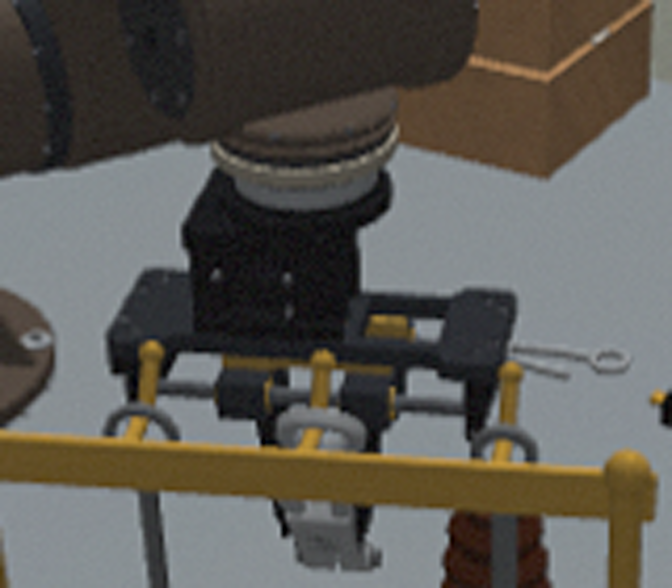

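The ring is threaded at crop (320,430), the hook carries the weight, and the plier is tilted about 58° down. I'll release and back off.

Emit:
drive_tool:
  commands:
    - {"dx":0,"dy":0,"dz":0,"yaw":0}
    - {"dx":0,"dy":0,"dz":0,"yaw":0}
    - {"dx":-4,"dy":8,"dz":0,"yaw":0}
    - {"dx":-9,"dy":18,"dz":0,"yaw":0}
    - {"dx":-10,"dy":20,"dz":0,"yaw":0}
  grip: 0.95

```text
t: 20.83
eef_pos: [498.4, -91.7, 164.4]
tcp_rot: [-3.142, -0.0, 2.042]
ft_force: [0.1, 0.3, 0.2]
opening: 0.626
```

Emit:
drive_tool:
  commands:
    - {"dx":-10,"dy":20,"dz":0,"yaw":0}
    - {"dx":-10,"dy":20,"dz":0,"yaw":0}
    - {"dx":-10,"dy":20,"dz":0,"yaw":0}
    - {"dx":-5,"dy":15,"dz":0,"yaw":0}
    - {"dx":0,"dy":10,"dz":0,"yaw":0}

```text
t: 21.25
eef_pos: [462.5, -5.5, 164.8]
tcp_rot: [-3.141, -0.0, 2.044]
ft_force: [0.7, -0.6, -0.4]
opening: 0.937
```

```bash
python3 - <<'E' | tail -1
from eye import *
s=env.state(); t=s['eef_pos']; print(s['t'],t,s['ft_force'],torail(t).round(1),s['opening'])
save('scene','s17',(100,140,330,320),3.4); save('top','t17',(290,140,450,290),4)
E
```

```text
21.25 [462.52435283  -5.54198488 164.79258199] [ 0.7056443  -0.58280009 -0.38826223] [-250.9   -7.6 -105.2] 0.9367219209074945
```

View pics/s17.png

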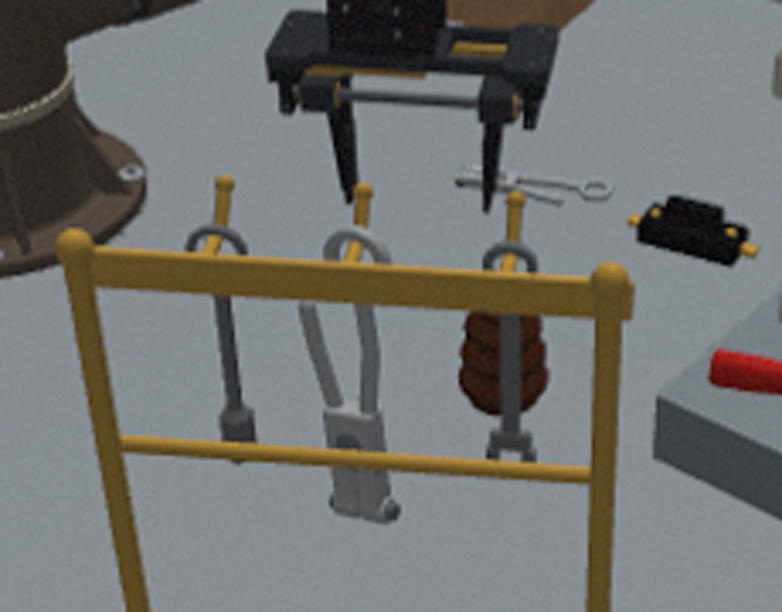

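View pics/t17.png

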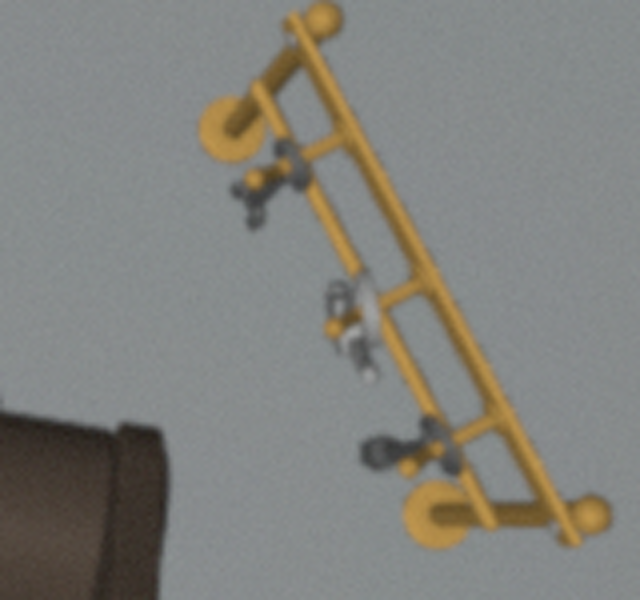

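It hangs on the middle hook with the ring at scene-crop (355,245), and the neighbours look undisturbed. I'll back off a little and wait for it to come to rest, comparing pictures.

Emit:
drive_tool:
  commands:
    - {"dx":0,"dy":15,"dz":10,"yaw":0}
    - {"dx":0,"dy":15,"dz":10,"yaw":0}
    - {"dx":0,"dy":15,"dz":10,"yaw":0}
    - {"dx":0,"dy":0,"dz":0,"yaw":0}
    - {"dx":0,"dy":0,"dz":0,"yaw":0}

```text
t: 21.77
eef_pos: [464.5, 37.5, 194.7]
tcp_rot: [3.141, 0.001, 2.044]
ft_force: [-0.1, -0.1, -0.9]
opening: 0.949
```

```bash
python3 - <<'E'
from h import *
prev=None
for i in range(60):
    im=env.read_camera('scene').astype(float)
    if i in (0,20,40,59):
        g=cv2.GaussianBlur(im,(0,0),1)[190:310,120:270]
        # centroid of bright plier px
        m=(g.min(2)>140); ys,xs=np.nonzero(m); print(env.state()['t'],xs.mean().round(2),ys.mean().round(2),m.sum(), None if prev is None else np.abs(g-prev).max().round(1)); prev=g
save('scene','s18',(100,140,330,320),3.4); save('top','t18',(290,140,450,290),4)
for n in ['scene','top']:
  for q in ['bushing','fuse_carrier']:
    for d in env.place_of(q,n)[:1]: print(n,q,d['conf'],onz(n,d['pixel'],0)[0].round(1))
E
```

```text
21.8167 91.56 46.11 9 None
22.8167 88.17 57.25 12 79.3
23.8167 90.36 50.0 11 78.7
24.7667 90.56 53.56 9 74.4
scene fuse_carrier 0.6 [536.4 260.    0. ]
top bushing 0.48 [513.5  16.8   0. ]
top fuse_carrier 0.65 [520.5 285.7   0. ]
```

View pics/s18.png

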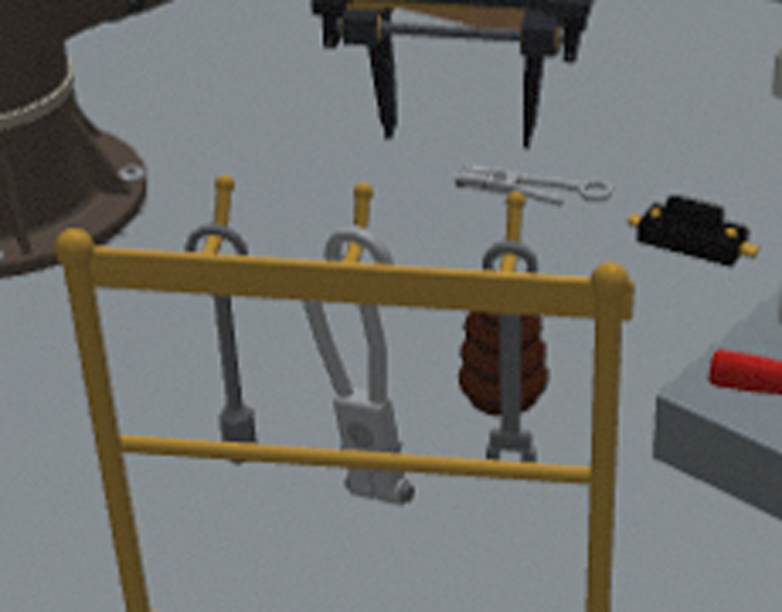

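View pics/t18.png

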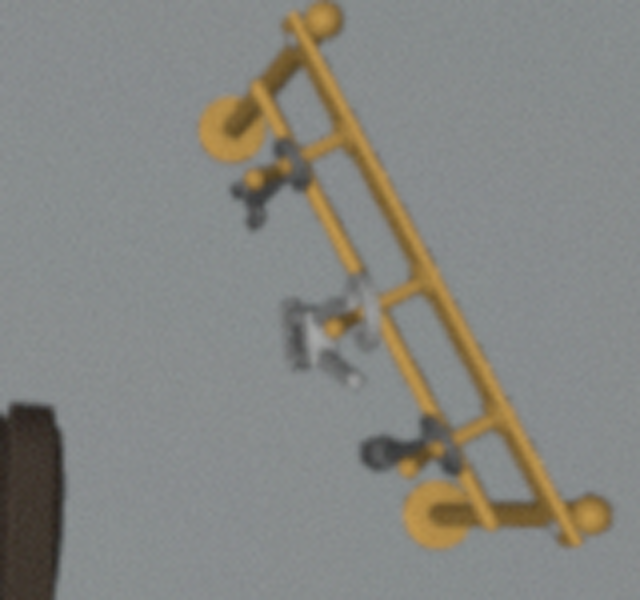

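It is still swinging fore and aft. I'll wait and follow the amplitude.

```bash
cat > wait.py <<'E'
from h import *
import sys
N=int(sys.argv[1]); A=[];T=[]
for i in range(N):
    im=env.read_camera('scene').astype(float); T.append(env.state()['t']); A.append(cv2.GaussianBlur(im,(0,0),1)[255:300,185:235])
A=np.array(A)
k=12
for j in range(0,N-k+1,k): print(round(T[j],2),'temporal std max',A[j:j+k].std(0).max().round(2))
E
python3 wait.py 132
```

```text
25.12 temporal std max 30.29
25.72 temporal std max 24.31
26.32 temporal std max 16.54
26.92 temporal std max 10.53
27.52 temporal std max 9.23
28.12 temporal std max 6.38
28.72 temporal std max 1.0
29.32 temporal std max 1.08
29.92 temporal std max 0.83
30.52 temporal std max 0.89
31.12 temporal std max 0.82
```

```bash
python3 wait.py 24; python3 - <<'E'
from h import *
print(env.state()['t'],env.state()['ft_force'])
save('scene','s19',(100,140,330,320),3.4); save('top','t19')
a=cv2.imread('pics/raw_top0.png');b=cv2.imread('pics/raw_t19.png')
d=cv2.GaussianBlur(cv2.absdiff(a,b),(0,0),1.5).max(2)
print('fuse',d[215:270,155:188].max(),'bushing',d[232:266,255:290].max(),'spanner',d[170:205,345:368].max(),'key',d[240:262,378:400].max())
a=cv2.imread('pics/raw_scene0.png');b=cv2.imread('pics/raw_s19.png');d=cv2.GaussianBlur(cv2.absdiff(a,b),(0,0),1.5).max(2)
print('scene: fuse',d[190:222,285:325].max(),'bushing+spanner',d[200:282,232:264].max(),'key',d[200:280,155:180].max())
im=b
E
```

```text
31.72 temporal std max 0.87
32.32 temporal std max 0.86
32.8667 [-0.64726182  0.53455135 -0.60371607]
fuse 13 bushing 97 spanner 14 key 13
scene: fuse 9 bushing+spanner 9 key 9
```

View pics/s19.png

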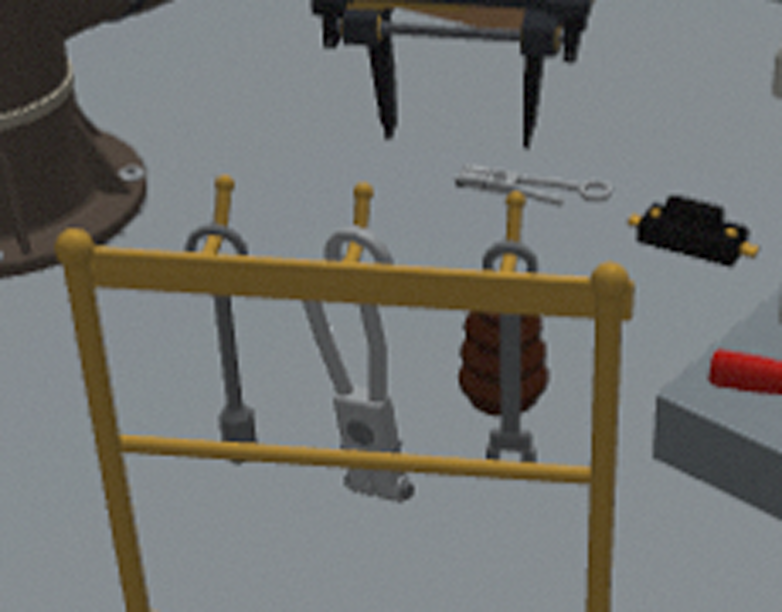

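View pics/t19.png

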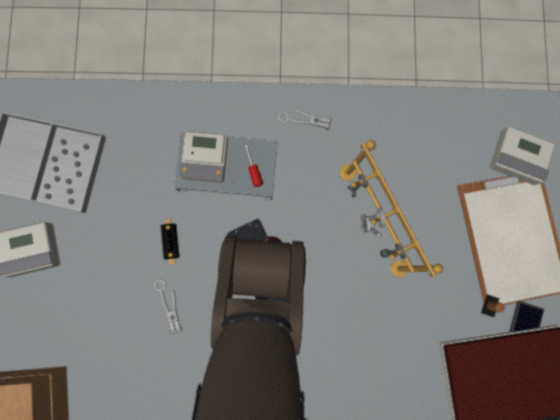

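```bash
python3 - <<'E'
from h import *
im=cv2.imread('pics/raw_t19.png');cv2.imwrite('pics/t19c.png',cv2.resize(im[200:245,350:400],None,fx=12,fy=12,interpolation=2))
for n in ['scene','top']:
    for q in ['plier_head','plier_grip','plier_eye']:
        print(n,q,[(np.round(d['pixel'],1),round(d['conf'],2)) for d in env.place_of(q,n)])
E
```

```text
scene plier_head [(array([337.2, 347.8]), 0.85), (array([236.5, 189.1]), 0.81), (array([212.9, 282.4]), 0.67)]
scene plier_grip [(array([205.2, 263.6]), 0.81), (array([244.8, 195.2]), 0.78), (array([352.4, 338.2]), 0.77)]
scene plier_eye [(array([370.8, 313.2]), 0.6), (array([207.3, 215.6]), 0.58)]
top plier_head [(array([180.5, 332.1]), 0.95), (array([362.6, 223.3]), 0.55), (array([397. , 209.2]), 0.23)]
top plier_grip [(array([170.6, 313.8]), 0.81), (array([372.1, 219.2]), 0.8), (array([314.7, 122.3]), 0.75), (array([171.2, 241.3]), 0.66)]
top plier_eye [(array([281. , 115.6]), 0.95), (array([158.6, 284.5]), 0.8), (array([378.8, 216.2]), 0.65)]
```

View pics/t19c.png

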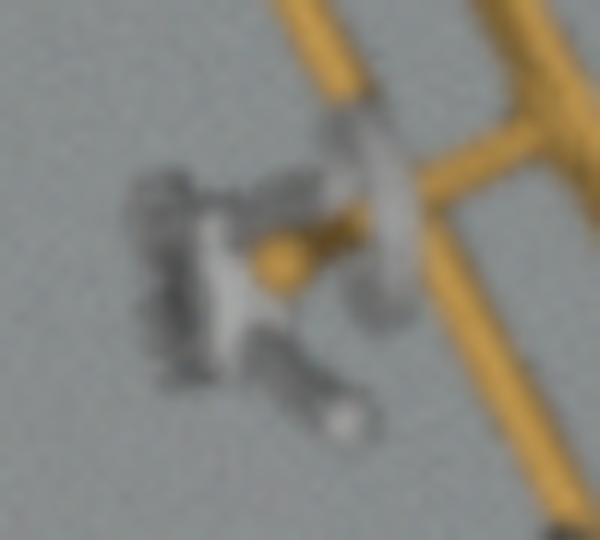

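```bash
python3 - <<'E' | tail -3
from eye import *
R={}
for k,a,b in [('eye',(380.3,218),(205.3,213)),('grip',(369,224),(206.5,266.5)),('head',(363.7,223.6),(212.0,283))]:
    p,g=tri(a,b); R[k]=torail(p); print(k,R[k].round(1),'gap',g.round(1))
E
```

```text
eye [-34.2  -1.2  -4. ] gap 0.0
grip [ -32.    -4.2 -128.8] gap 2.0
head [ -33.3    3.1 -172.2] gap 0.7
```

The plier hangs vertical: eye, body and head all lie at rail x -32 to -34, and the head is 168 mm below the eye. It has been at rest since about 28.7 s. Handing in.

```bash
python3 -c "
from cell import env
print(env.job_done(), env.state()['t'])"
```

```text
the job is handed in; nothing more can be done
the job is handed in; nothing more can be done
```

The plier is hanging by its eye on the empty middle hook of the brass rail, straight down and at rest. I handed the job in at about 33 s of the 72 s allowed.

**What I did**
- I gripped the plier by its eye, drew it right out from under the riser, left it flat on the desk and let go.
- I took it again by its body block, carried it level and lowered the eye over the hook's ball end.
- I tilted it down about the hook to roughly 58°, let go and backed away.

**What the last checks showed**
- **Hanging:** the eye, body and jaw tip were all 32 to 34 mm out from the bar, with the jaw tip 168 mm below the eye and sideways offsets of 4 mm or less.
- **At rest:** after release it swung for about 7 s, with no visible movement from about 28.7 s to the last picture at about 33 s.
- **Other tools and objects:** the scene picture showed no change from the start for the two hanging tools, the bushing or the fuse carrier. The top picture agreed for all but the bushing.
- **Forces:** the wrist force readings between moves stayed under about 6 N.

**Checks that failed or disagreed**
- In the last top picture the arm covered the bushing, so only the scene camera confirms it did not move.
- While the plier was still swinging, the detector placed the fuse carrier up to about 15 mm away from its earlier position. The picture comparison showed no change, so I took that as detector scatter.

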